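Load the ware dryer and start it

TASK

Get these damp whistle pots drying: lay the wooden paddle left on the dryer's deck flat on the cork tool mat, turn the ware tray end for end, so that its wide front panel faces out of the dryer, and slide it fully home in the dryer's guide rails, with every whistle pot on the table standing upright in it, one to a compartment. Then, with the tray home and loaded, slide the dust cover on the blower aside, press the start button all the way down, and slide the cover fully shut again. Leave the finished whistles and flutes where they lie.

Things in the scene. Friction and masses are not known exactly. Their poses are not given: they have to be found in the camera images.
- dryer: bench warm-air dryer, fixed: an aluminium deck (top 8 mm above the table) with a guide rail along either side and a white blower box across its far end. Origin: at table height under the middle of the tray's home place; x axis runs along the rails from the open mouth to the blower, z up. Deck from x = -118 to 98 mm, with a short ramp in front down to the table at x = -152 mm
- rail_mouth (a point): middle of the rails' mouth, on the deck, 81 mm before the dryer's origin. Rails from here to the blower: 191 mm apart inside, 32 mm tall, each with an inward lip (172 mm between lips, underside 12 mm above the deck) over the tray's flange, so the tray slides in here, never down from above; play 7 mm up and down, 3.5 mm a side. Flared lead-ins, 13 mm tall, reach 37 mm out
- blower_top (a point): middle of the blower's flat top, 75 mm above the table, 165 mm past the dryer's origin along x; the blower is 130 mm (x) by 230 mm (y). On it, in two low tracks along y, slides the dust cover
- tray_grip (a point): grey plastic ware tray, 0.35 kg; starts empty on the table, wrong way round. In its middle an upright grip bar 44 mm long (x), 12 mm thick (y), top 66 mm above the underside. Point: in the bar, 52 mm above the underside. x axis points from the front panel to the plain end, z up. Home: axes as the dryer's, this point 60 mm above the dryer's origin, within some 3 mm along x, front panel on the rail ends
- tray_front (a point): middle of the outer face of the tray's front panel, 91 mm from the tray's middle: an upright panel 216 mm wide (wider than the rails' mouth, so that this end cannot enter), 8 mm thick, from 16 to 44 mm above the tray's underside
- cover_tab (a point): middle of the upright tab on the dust cover, 123 mm above the table: 36 mm long (along the dryer's x), 10 mm thick (along the dryer's y, the sliding direction), standing 32 mm above the cover's plate (top at 139 mm)
- cover (a joint): dust cover of the start button, a steel channel 66 x 66 mm on top of the blower, its top plate 107 mm above the table: metres slid open along the dryer's +y axis; 0 is shut over the button, 0.075 is the open stop. It stays where it is left; about 1.5 N moves it
- start_top (a point): centre of the top of the start button, 97 mm above the table: a round black push button 34 mm across in a grey bezel, at x = 165, y = -55 mm of the dryer, hidden under the shut cover (whose tab then stands over it); it moves down when pressed
- start (a joint): start button: metres pressed, 0 is up, 0.006 fully down, which takes about 5 N; it springs back
- bay1 (a point): floor centre of a tray compartment 73 x 73 mm (one of four, 40.5 mm from the tray's middle in x and y). Floor 5 mm thick, dividers 23 mm and outer walls 29 mm above the underside; walls 166 x 166 mm outside; the floor sticks out 9 mm beyond the side walls (184 mm wide) as a flange for the rails
- bay2 (a point): floor centre of a tray compartment 73 x 73 mm (one of four, 40.5 mm from the tray's middle in x and y). Floor 5 mm thick, dividers 23 mm and outer walls 29 mm above the underside; walls 166 x 166 mm outside; the floor sticks out 9 mm beyond the side walls (184 mm wide) as a flange for the rails
- bay3 (a point): floor centre of a tray compartment 73 x 73 mm (one of four, 40.5 mm from the tray's middle in x and y). Floor 5 mm thick, dividers 23 mm and outer walls 29 mm above the underside; walls 166 x 166 mm outside; the floor sticks out 9 mm beyond the side walls (184 mm wide) as a flange for the rails
- bay4 (a point): floor centre of a tray compartment 73 x 73 mm (one of four, 40.5 mm from the tray's middle in x and y). Floor 5 mm thick, dividers 23 mm and outer walls 29 mm above the underside; walls 166 x 166 mm outside; the floor sticks out 9 mm beyond the side walls (184 mm wide) as a flange for the rails
- paddle_mid (a point): wooden modelling paddle, 60 g, lying flat, 190 mm long along its x axis: handle (-x half) 16 mm wide and 12 mm thick, reaching 21 mm past the middle, blade (+x) 34 mm wide and 8 mm thick. Point: its middle, 6 mm above its underside. Starts on the dryer's deck between the rails, in the tray's way
- tool_mat: flat cork tool mat lying on the table, fixed: 130 mm (x) by 230 mm (y), 4 mm thick; origin under its middle. The paddle belongs on it
- pot1_mid (a point): damp clay whistle pot standing upright, 0.12 kg, 82 mm tall: belly 55 mm across (12 to 26 mm up), foot 49 mm, straight neck 30 mm across from 48 to 78 mm up, slight lip (33 mm) at the top. Point: on its axis, half-way up (41 mm); z axis up out of the neck. Two to four pots are present; an absent one reads None
- pot2_mid (a point): damp clay whistle pot standing upright, 0.12 kg, 82 mm tall: belly 55 mm across (12 to 26 mm up), foot 49 mm, straight neck 30 mm across from 48 to 78 mm up, slight lip (33 mm) at the top. Point: on its axis, half-way up (41 mm); z axis up out of the neck. Two to four pots are present; an absent one reads None
- pot3_mid (a point): damp clay whistle pot standing upright, 0.12 kg, 82 mm tall: belly 55 mm across (12 to 26 mm up), foot 49 mm, straight neck 30 mm across from 48 to 78 mm up, slight lip (33 mm) at the top. Point: on its axis, half-way up (41 mm); z axis up out of the neck. Two to four pots are present; an absent one reads None
- pot4_mid (a point): damp clay whistle pot standing upright, 0.12 kg, 82 mm tall: belly 55 mm across (12 to 26 mm up), foot 49 mm, straight neck 30 mm across from 48 to 78 mm up, slight lip (33 mm) at the top. Point: on its axis, half-way up (41 mm); z axis up out of the neck. Two to four pots are present; an absent one reads None
- owl_whistle: small owl-shaped clay whistle, squat, 38 mm tall, 52 mm across with a short mouthpiece; a bystander to be left where it is. Origin: under its middle, on the table
- fish_ocarina: fish-shaped clay ocarina, 120 mm long; a bystander to be left where it is. Origin: under its middle, on the table
- armadillo_ocarina: grey armadillo-shaped clay ocarina, 100 mm long, 58 mm tall; a bystander to be left where it is. Origin: under its middle, on the table
- double_flute: clay double flute, two barrels side by side, about 190 mm long, 30 mm tall; a bystander to be left where it is. Origin: under its middle, on the table
- long_flute: single clay flute, about 220 mm long; a bystander to be left where it is. Origin: under its middle, on the table

How it is judged:
By the outcome, as a careful person would: the job done as asked, in the order asked, and still so for the second after the job is handed in, with the robot touching nothing.
Of pot1, pot2, pot3, pot4 only 2 to 4 are there at a start; the rules pass over those that are not, and their reading is None.
At some moment in a run one of pot1, pot2, pot3, pot4 may be knocked a few centimetres aside while the robot is not near it.
It also fails if it takes over 210 s, if anything falls off the work surface, if the arm or the gripper's body presses on something with over 40 N, if the wrist force passes 120 N, or if a joint passes its speed limit or range.

ROBOT

A 6-joint arm with a two-finger parallel gripper is mounted at the origin on the work surface. World frame = base frame: x ahead of the robot, y to its left, z up, the work surface at z = 0. Lengths are in m, angles in rad, forces in N, time in s.
With the tool pointing down it reaches from about 0.25 to 0.775 m from the base axis. Payload 4 kg.
Tool frame: the origin (TCP) lies on the centre line of the jaws, within the pads' length; the fingertips stand 25 mm ahead of it and the grasp point (between the pads) lies 6 mm ahead of it; y points along the fingers, x is the direction in which the jaws open and shut, and the axes are right-handed (so a half turn about y gives the same grasp; the last joint's range is limited). The gripper opens to 94 mm and grips with 3 to 60 N. Pads are 16 mm wide; open, the fingers measure 119 mm over their backs; the gripper's body (75 mm by 177 mm) begins 78 mm behind the grasp point.
Start: joints at [-1.334, 0.087, 1.371, -0, 1.684, -0.103], TCP at [0.183, -0.519, 0.231] pointing down, gripper open.
Joint ranges: [-3.1, 3.1], [-0.76, 2.03], [0.27, 2.55], [-1.08, 4.22], [0.17, 2.65], [-2.57, 2.57]. Speed limits (rad/s): [2.79, 2.79, 3.14, 3.14, 3.14, 3.14].

INTERFACE

Orientations are given as [roll, pitch, yaw] about the fixed x, y, z axes, in that order (R = Rz(yaw) Ry(pitch) Rx(roll)).
In Python, from plant import robot gives the robot as it stands. The module is installed in compiled form; this text tells all that it offers.
- The arm moves only by the shell command python3 -m inch 'ROWS'. ROWS is JSON, a list of rows, each a list of 3 entries, a list of its own where there are three numbers: the closure, from 0 (fully open) to 1 (shut), then the shift along the world's x, y, z in cm, then the turn, a rotation vector about the world's x, y, z in rad. In form: [[gripper, [tx, ty, tz], [wx, wy, wz]], ...]. A call has 1 to 20 rows; each row shifts and turns the commanded pose from where the row before left it; what a row does not reach is not made up. A row lasts 1/8 s, in which the tool goes at most 62.5 mm and 10.7 degrees, less where a joint would pass 70% of its speed; a pose out of reach is approached as far as the arm can. A call with a gripper value outside its range is refused whole. The fingers move at their own pace and stop on an object; the grip force is fixed at half the most. Time passes only in rows, so rows that do not move let the fingers close. It gives the time, the measured TCP pose, the force and the opening at its end, in the units of the state.
- robot.get_state(): the state, without advancing time (a new reading comes with each control period).
- robot.capture(name): name is "scene" or "top" or "wrist"; returns a dict with "img" (480x640x3 uint8, red, green, blue), "fx", "fy", "cx", "cy" (pixels), "rvec" (rotation vector, rad) and "tvec" (3), from world to camera coordinates, as OpenCV has them. Camera axes: x right, y down, z forward; pixel columns grow to the right and rows downward; lengths in m; the calibration is good to about 2 mm. The wrist camera is an equidistant fisheye: a pixel r from the principal point sees the ray r / f radians off the axis. A picture is of the moment at which its call begins. There is no depth.
- robot.job_done(): hands the job in, once; it reports no verdict.
The state is a dict: "clock": time; "joint_pos": joint angles; "qvel": joint speeds; "tau": joint torques, N m; "ee_pos": TCP position; "tool_rot": TCP orientation; "force": force on the tool from outside, world axes, zero at the start; "moment": the same for the moment, N m; "width": opening from 0.0 (shut) to 1.0 (fully open).
Only numpy, scipy, OpenCV 4.12 (cv2) and the standard library are available. Lean on these libraries where they do the work, as an engineer would, in place of code of your own. Each camera call takes 0.05 s, during which the arm holds its last target.

## Working session

There is one attempt and no reset: what is moved stays moved. The work goes in short steps, Python scripts to look and compute and a shell command to move; the robot and the scene stay as the last step left them, time stands still between calls to the robot, and variables do not carry over. Pictures are saved under pics/ and viewed, and the job is handed in when it is done.

```bash
mkdir -p pics; cat > h.py <<'E'
import numpy as np, cv2
from plant import robot
def cap(n,f=None):
    c=robot.capture(n)
    if f: cv2.imwrite('pics/'+f,c['img'][:,:,::-1])
    c['R']=cv2.Rodrigues(np.array(c['rvec'],float))[0]; c['t']=np.array(c['tvec'],float).reshape(3)
    c['n']=n
    return c
def ray(c,u,v):
    x=(u-c['cx'])/c['fx'];y=(v-c['cy'])/c['fy']
    if c['n']=='wrist':
        r=np.hypot(x,y); s=np.sin(r)/r if r>1e-9 else 1; d=np.array([x*s,y*s,np.cos(r)])
    else: d=np.array([x,y,1.])
    d=c['R'].T@d; return -c['R'].T@c['t'], d/np.linalg.norm(d)
def onz(c,u,v,z):
    o,d=ray(c,u,v); return o+d*(z-o[2])/d[2]
def proj(c,p):
    q=c['R']@np.array(p,float)+c['t']
    if c['n']=='wrist':
        r=np.hypot(q[0],q[1]); th=np.arctan2(r,q[2]); k=th/r if r>1e-9 else 1
        return c['fx']*q[0]*k+c['cx'], c['fy']*q[1]*k+c['cy']
    return c['fx']*q[0]/q[2]+c['cx'], c['fy']*q[1]/q[2]+c['cy']
E
python3 - <<'E'
from h import *
for n in ['scene','top','wrist']:
    c=cap(n,n+'0.png'); print(n,c['fx'],c['cx'],c['cy'],-c['R'].T@c['t'])
s=robot.get_state(); print(s)
E
```

```text
scene 439.6829297145817 325.19201626555287 242.08638455793312 [ 0.91973866 -0.67549044  0.65995035]
top 547.5140264377012 331.68730795435437 227.64653780786233 [ 0.44233153 -0.01789938  1.31631312]
wrist 371.64829954431775 318.9284574582271 235.87177978888485 [ 0.24760737 -0.49563633  0.38279832]
{'clock': 0.15, 'joint_pos': array([-1.33409271e+00,  8.78004491e-02,  1.37187045e+00,  2.77324238e-06,
        1.68361625e+00, -1.03087491e-01]), 'qvel': array([-0.00084892, -0.00071125, -0.00362601, -0.00066127, -0.0007456 ,
        0.00021425]), 'tau': array([ 1.82527991e-03, -3.40643156e+01, -3.02793431e+01,  7.18766428e-02,
        3.05448496e-02, -1.15792486e-04]), 'ee_pos': array([ 0.18322455, -0.51818744,  0.2295833 ]), 'tool_rot': array([-1.57061921,  0.00168521, -1.23100476]), 'force': array([-0.2794013 , -0.24632401,  0.02404415]), 'moment': array([-0.04113833,  0.02814099, -0.00991347]), 'width': 0.9984699652823571}
```

View pics/top0.png

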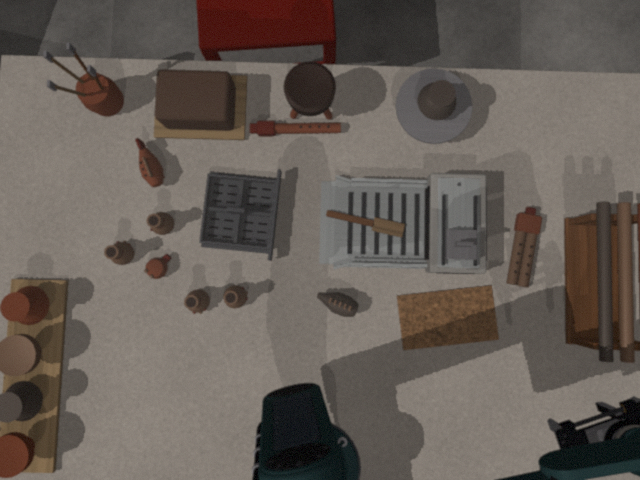

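View pics/scene0.png

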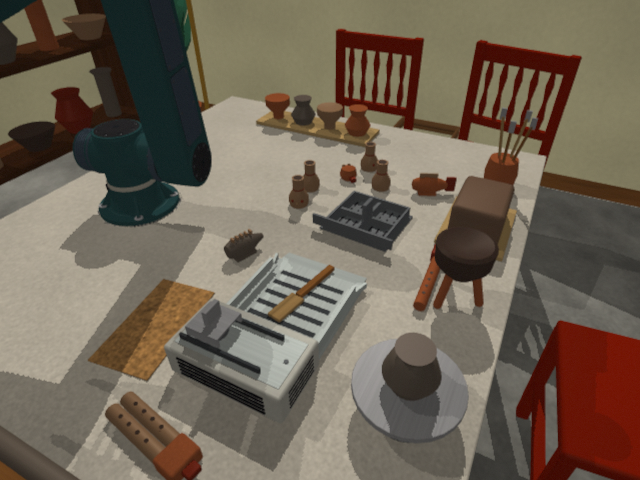

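View pics/wrist0.png

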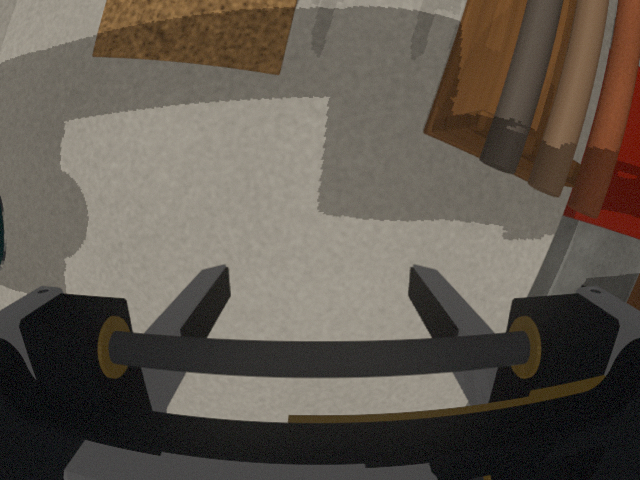

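```bash
python3 - <<'E'
import cv2
i=cv2.imread('pics/top0.png')
for n,(x0,y0,w,h) in dict(a=(95,160,200,150),b=(315,160,200,150)).items():
    cv2.imwrite(f'pics/z{n}.png',cv2.resize(i[y0:y0+h,x0:x0+w],None,fx=4,fy=4,interpolation=cv2.INTER_CUBIC))
E
```

```text
(no output)
```

View pics/za.png

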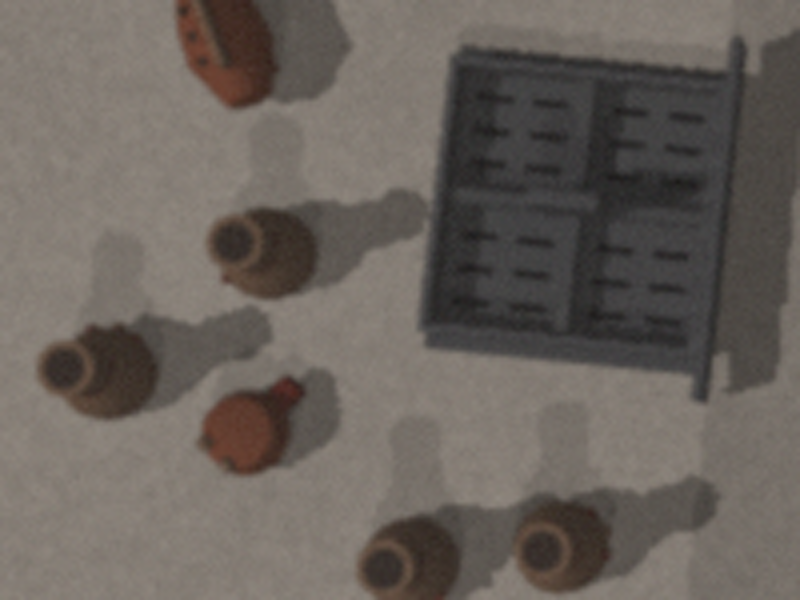

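View pics/zb.png

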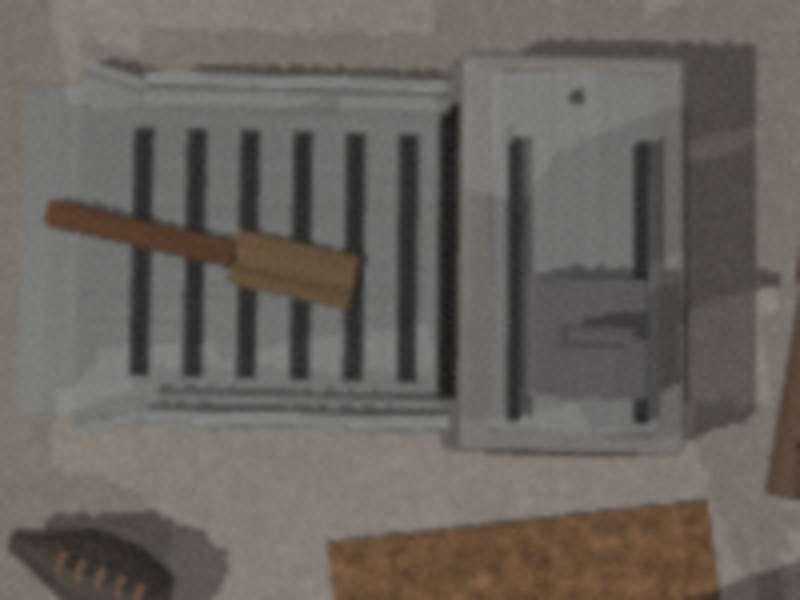

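```bash
python3 - <<'E'
from h import *
c=cap('top')
Zb=lambda x,y:(315+x/4-.375,160+y/4-.375)
Za=lambda x,y:(95+x/4-.375,160+y/4-.375)
def P(n,uv,z): p=onz(c,*uv,z); print(n,np.round(p[:2]*1000,1)); return p
P('blower TL',Zb(466,56),.075);P('TR',Zb(683,60),.075);P('BR',Zb(683,447),.075);P('BL',Zb(456,449),.075)
P('railtop far mouth',Zb(148,82),.040);P('railtop far end',Zb(450,84),.040)
P('railtop near mouth',Zb(140,415),.040);P('near end',Zb(446,424),.04)
P('paddle handle end',Zb(48,212),.02);P('handle/blade',Zb(233,250),.018);P('blade end',Zb(355,280),.016)
P('tab',Zb(603,330),.139)
P('mat1',Zb(330,541),.004);P('mat2',Zb(707,501),.004)
for i,uv in enumerate([Za(234,242),Za(66,368),Za(386,566),Za(543,550)]): P('pot%d'%i,uv,.082)
P('panel top far',Za(738,40),.044);P('panel near',Za(701,398),.044)
P('tray wall FL',Za(460,58),.029);P('NL',Za(430,326),.029)
i=cv2.imread('pics/top0.png');hsv=cv2.cvtColor(i,cv2.COLOR_BGR2HSV)
m=cv2.inRange(hsv,(8,110,60),(22,255,200));m[:280]=0;m[360:]=0;m[:,:390]=0;m[:,510:]=0
r=cv2.minAreaRect(np.argwhere(m)[:,::-1].astype(np.float32));b=cv2.boxPoints(r)
for q in b: P('mat',q,.004)
E
```

```text
blower TL [ 685.5 -253.8]
TR [ 686.6 -379. ]
BR [ 464.4 -379. ]
BL [ 459.9 -250.2]
railtop far mouth [671.6 -72.6]
railtop far end [ 675.3 -251.1]
railtop near mouth [475.4 -72.4]
near end [ 474.8 -250.8]
paddle handle end [595.2 -15.7]
handle/blade [ 575.6 -126.5]
blade end [ 559.8 -199.9]
tab [ 525.1 -317.1]
mat1 [ 404.4 -188.8]
mat2 [ 433.8 -414.1]
pot0 [560.3 375.5]
pot1 [486.8 465.6]
pot2 [381.2 281.1]
pot3 [392.2 194.1]
panel top far [691.2  98.7]
panel near [480.4 113. ]
tray wall FL [678.7 264.7]
NL [518.9 275. ]
mat [ 401.3 -189.7]
mat [ 433.5 -413.3]
mat [ 308.2 -428.3]
mat [ 276.7 -206.6]
```

```bash
python3 -m inch '[[0.3,[0,4.1,0],[0,0,0.1]],[0.3,[4,4.1,0],[0,0,0.1]],[0.3,[4,4.1,0],[0,0,0.1]],[0.3,[4,4.1,0],[0,0,0.1]],[0.3,[4,4.1,0],[0,0,0.1]],[0.3,[4,4.1,0],[0,0,0.1]],[0.3,[4,4.1,0],[0,0,0.1]],[0.3,[4,4.1,0],[0,0,0.1]],[0.3,[4,4.1,0],[0,0,0.1]],[0.3,[4,4,0],[0,0,0.143]],[0.3,[3.6,0,0],[0,0,0]],[0.3,[0,0,0],[0,0,0]]]'
python3 - <<'E'
from h import *
c=cap('wrist','w1.png');s=robot.get_state();print(s['ee_pos'],s['tool_rot'],s['force'],s['width'])
E
```

```text
clock: 1.7
ee_pos: [0.5805, -0.1087, 0.2288]
tool_rot: [-1.571, 0.002, -0.186]
force: [-0.3, -0.6, -0.1]
width: 0.7
[ 0.57941134 -0.10917226  0.22930275] [-1.57078777  0.00244838 -0.18702157] [-0.37581247  0.27952816 -0.14823394] 0.700179814981072
```

View pics/w1.png

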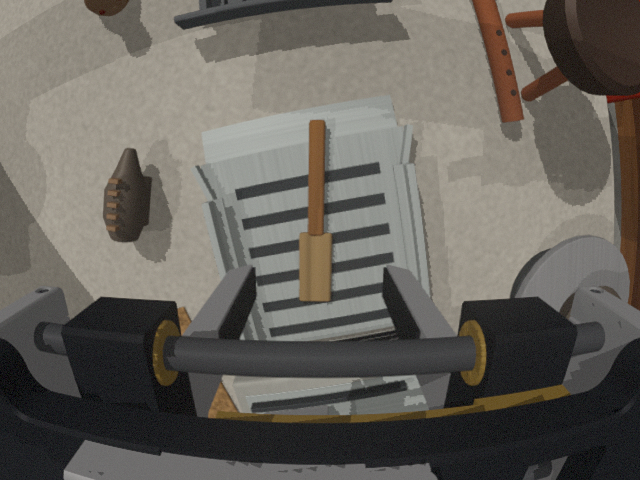

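```bash
cp pics/w1.png pics/w1c.png; python3 - <<'E'
from h import *
c=cap('wrist')
for n,u,v,z in [('end',317,120,.018),('junc',316,234,.018),('blade',315,301,.014),
 ('slot1L',236,194,.008),('slot1R',380,167,.008),('slot6L',272,331,.008),('slot6R',392,309,.008),('railRmouthouter',404,165,.04),('railLmouth',207,203,.04)]:
    print(n,np.round(onz(c,u,v,z)*1000,1))
import cv2
i=cv2.imread('pics/w1.png');cv2.imwrite('pics/w1z.png',cv2.resize(i[80:350,180:450],None,fx=2.2,fy=2.2,interpolation=cv2.INTER_CUBIC))
E
```

```text
end [594.9 -15.2  18. ]
junc [ 572.7 -126.4   18. ]
blade [ 557.5 -200.    14. ]
slot1L [499.  -71.8   8. ]
slot1R [648.9 -72.2   8. ]
slot6L [ 501.6 -230.9    8. ]
slot6R [ 639.5 -229.1    8. ]
railRmouthouter [667.  -71.5  40. ]
railLmouth [476.7 -71.9  40. ]
```

View pics/w1z.png

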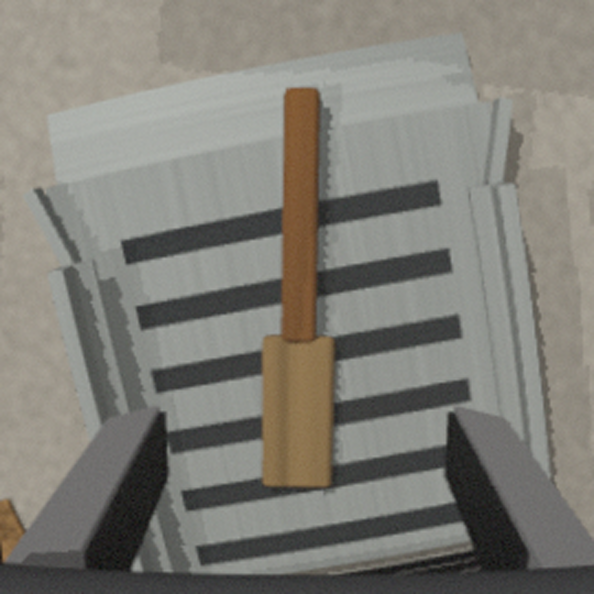

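```bash
python3 -m inch '[[0.3,[-0.4,0,-5],[0,0,0]],[0.4,[0,0,-5],[0,0,0]],[0.4,[0,0,-5],[0,0,0]],[0.4,[0,0,-2.9],[0,0,0]],[0.4,[0,0,-1.5],[0,0,0]],[0.4,[0,0,0],[0,0,0]],[1,[0,0,0],[0,0,0]],[1,[0,0,0],[0,0,0]],[1,[0,0,0],[0,0,0]],[1,[0,0,0],[0,0,0]],[1,[0,0,0],[0,0,0]]]'

```

```text
clock: 3.18
ee_pos: [0.5756, -0.1096, 0.0368]
tool_rot: [-1.571, -0.001, -0.188]
force: [0.2, 0.3, 0.6]
width: 0.165
```

```bash
python3 -m inch '[[1,[0,0,4],[0,0,0]],[1,[0,0,4],[0,0,0]],[1,[-5.5,0,0],[0,0,0]],[1,[-5.5,0,0],[0,0,0.08]],[1,[-5.5,0,0],[0,0,0.08]],[1,[-5.5,-5,0],[0,0,0.08]],[1,[0,-5.2,0],[0,0,0.09]],[1,[0,-5.2,0],[0,0,0]],[1,[0,-5,0],[0,0,0]],[1,[0,0,-4],[0,0,0]],[1,[0,0,-3],[0,0,0]],[1,[0,0,-1],[0,0,0]],[1,[0,0,-0.2],[0,0,0]],[1,[0,0,0],[0,0,0]]]'
python3 - <<'E'
from h import *
c=cap('top','t2.png');i=c['img'][:,:,::-1]
cv2.imwrite('pics/t2z.png',cv2.resize(i[260:380,370:530],None,fx=4,fy=4,interpolation=cv2.INTER_CUBIC))
print(robot.get_state()['force'])
E
```

```text
clock: 4.92
ee_pos: [0.3648, -0.3061, 0.0358]
tool_rot: [-1.573, -0.001, 0.142]
force: [-0.8, 0.1, -0.5]
width: 0.168
[-0.52354408  0.04675896 -0.95266203]
```

View pics/t2.png

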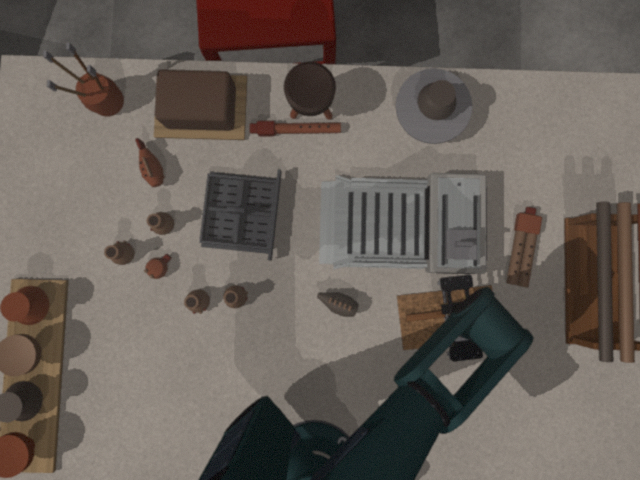

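```bash
python3 -m inch '[[1,[-0.8,-0.6,0],[0,0,0]],[1,[0,0,-0.2],[0,0,0]],[1,[0,0,0],[0,0,0]],[0.7,[0,0,0],[0,0,0]],[0.6,[0,0,0],[0,0,0]],[0.5,[0,0,0],[0,0,0]],[0.5,[0,0,5],[0,0,0]],[0.3,[0,0,5],[0,0,0]],[0.3,[0,0,5],[0,0,0]],[0.3,[0,5,0],[0,0,0]],[0.3,[0,5.5,0],[0,0,-0.05]],[0.3,[4,5.5,0],[0,0,-0.05]],[0.3,[4,5.5,0],[0,0,-0.05]],[0.3,[4,5.5,0],[0,0,-0.05]],[0.3,[5,5.5,0],[0,0,-0.03]],[0.3,[2.5,5.5,0],[0,0,0]],[0.3,[2.5,5.5,0],[0,0,0]],[0.3,[0,5,0],[0,0,0]],[0.3,[0,0,0],[0,0,0]]]'
python3 - <<'E'
from h import *
c=cap('top','t3.png')
c=cap('wrist','w3.png');s=robot.get_state();print(s['ee_pos'],s['tool_rot'],s['force'],s['width'])
E
```

```text
clock: 7.35
ee_pos: [0.558, 0.1547, 0.1819]
tool_rot: [-1.57, 0.001, -0.082]
force: [-1.1, -0.1, 0.6]
width: 0.7
[0.55819181 0.15143045 0.18216602] [-1.57170500e+00  4.29219759e-04 -8.67403904e-02] [ 0.31138136 -0.09839473  0.47653109] 0.7008466043045276
```

View pics/t3.png

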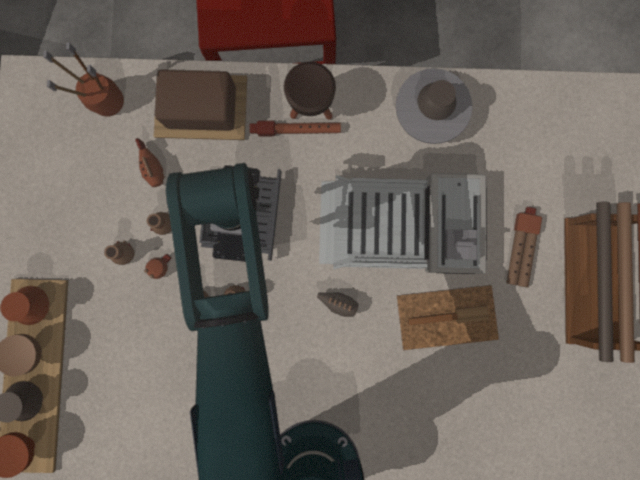

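View pics/w3.png

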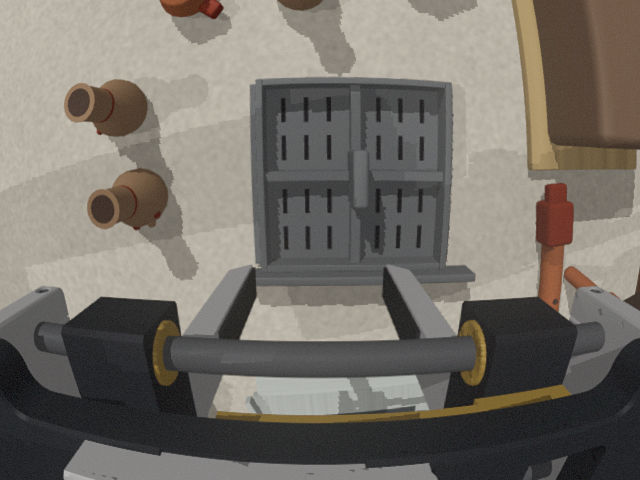

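```bash
python3 - <<'E'
from h import *
c=cap('wrist');i=c['img'][:,:,::-1]
cv2.imwrite('pics/w3z.png',cv2.resize(i[70:300,240:490],None,fx=3,fy=2.5,interpolation=cv2.INTER_CUBIC))
for n,u,v,z in [('barfar',360,151,.066),('barnear',362,207,.066),('wallFL',265,82,.029),('wallFR',451,85,.029),('panelL',259,277,.044),('panelR',473,274,.044)]:
    print(n,np.round(onz(c,u,v,z)*1000,1))
E
```

```text
barfar [593.6 214.4  66. ]
barnear [592.1 173.2  66. ]
wallFL [525.  278.3  29. ]
wallFR [680.8 266.8  29. ]
panelL [504.8 117.7  44. ]
panelR [690.6 102.6  44. ]
```

View pics/w3z.png

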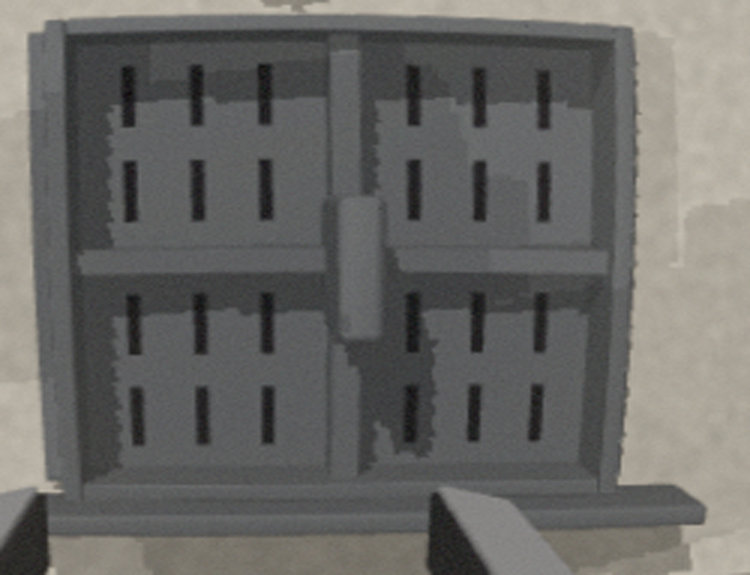

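```bash
python3 -m inch '[[0.5,[3.5,4.3,0],[0,0,0]],[0.5,[0,0,0],[0,0,0]],[0.5,[0,0,-5],[0,0,0]],[0.5,[0,0,-4],[0,0,0]],[0.5,[0,0,-2.9],[0,0,0]],[0.5,[0,0,-0.5],[0,0,0]],[0.5,[0,0,0],[0,0,0]],[1,[0,0,0],[0,0,0]],[1,[0,0,0],[0,0,0]],[1,[0,0,0],[0,0,0]],[1,[0,0,0],[0,0,0]],[1,[0,0,0],[0,0,0]]]'

```

```text
clock: 9.0
ee_pos: [0.593, 0.1945, 0.0589]
tool_rot: [-1.571, 0.001, -0.087]
force: [-2.5, 0.2, 3.2]
width: 0.125
```

```bash
python3 -m inch '[[1,[0,0,3],[0,0,0]],[1,[0,0,3],[0,0,0]],[1,[-1,-4,0],[0,0,0]],[1,[-1,-4,0],[0,0,0]],[1,[0,0,0],[0,0,0.15]],[1,[0,0,0],[0,0,0.15]],[1,[0,0,0],[0,0,0.15]],[1,[0,0,0],[0,0,0.15]],[1,[0,0,0],[0,0,0.15]],[1,[0,0,0],[0,0,0.15]],[1,[0,0,0],[0,0,0.15]],[1,[0,0,0],[0,0,0.15]],[1,[0,0,0],[0,0,0.15]],[1,[0,0,0],[0,0,0.15]],[1,[0,0,0],[0,0,0.07]],[1,[0,0,0],[0,0,0]]]'
python3 - <<'E'
from h import *
c=cap('top','t4.png')
c=cap('scene','s4.png');s=robot.get_state();print(s['ee_pos'],s['tool_rot'],s['force'],s['width'],s['joint_pos'])
E
```

```text
clock: 11.0
ee_pos: [0.5728, 0.1141, 0.117]
tool_rot: [-1.569, 0.0, 1.481]
force: [0.7, -0.2, -4.2]
width: 0.124
[0.5729777  0.11419635 0.11751281] [-1.56929980e+00  2.84180957e-04  1.48084335e+00] [ 0.57270901  1.07064858 -3.62827008] 0.12955667927685435 [ 9.96948221e-02  2.11464972e-01  1.45596152e+00  3.04303479e-06
  1.47568943e+00 -1.38114860e+00]
```

View pics/t4.png

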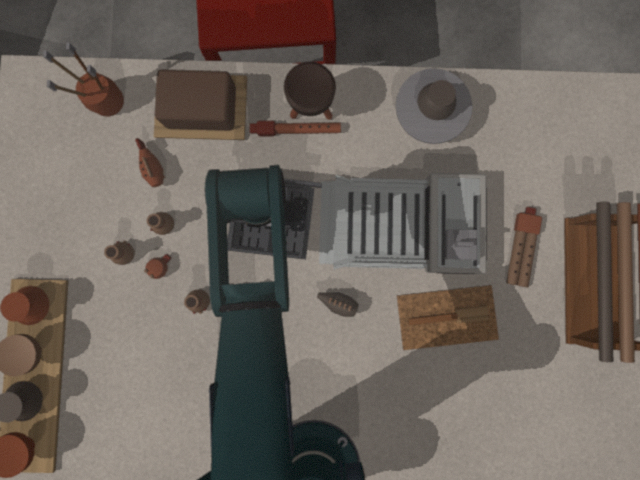

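View pics/s4.png

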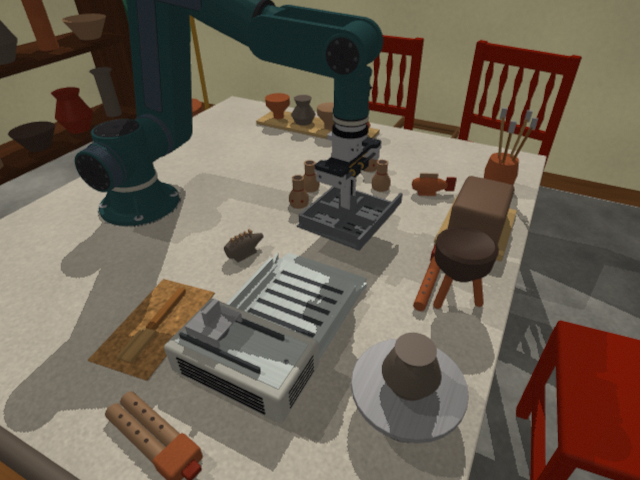

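```bash
python3 -m inch '[[1,[0,0,-3],[0,0,0]],[1,[0,0,-2],[0,0,0]],[1,[0,0,-0.8],[0,0,0]],[1,[0,0,0],[0,0,0]],[0.6,[0,0,0],[0,0,0]],[0.5,[0,0,0],[0,0,0]],[0.5,[0,0,0],[0,0,0]],[0.5,[0,0,3],[0,0,0]],[0.5,[0,0,3],[0,0,0]],[0.5,[0,0,0],[0,0,0]],[0.5,[0,0,0],[0,0,-0.18]],[0.5,[0,0,0],[0,0,-0.18]],[0.5,[0,0,0],[0,0,-0.18]],[0.5,[0,0,0],[0,0,-0.18]],[0.5,[0,0,0],[0,0,-0.18]],[0.5,[0,0,0],[0,0,-0.18]],[0.5,[0,0,0],[0,0,-0.18]],[0.5,[0,0,0],[0,0,-0.18]],[0.5,[0,0,0],[0,0,-0.18]],[0.5,[0,0,0],[0,0,-0.18]]]'
python3 -m inch '[[0.5,[0,0,0],[0,0,-0.18]],[0.5,[0,0,0],[0,0,-0.18]],[0.5,[0,0,0],[0,0,-0.18]],[0.5,[0,0,0],[0,0,-0.18]],[0.5,[0,0,0],[0,0,-0.18]],[0.5,[0,0,0],[0,0,-0.18]],[0.5,[0,0,0],[0,0,-0.18]],[0.5,[0,0,0],[0,0,0]],[0.5,[0,0,0],[0,0,0]]]'
```

```text
clock: 13.6
ee_pos: [0.5726, 0.1142, 0.1186]
tool_rot: [-1.572, 0.002, -0.324]
force: [-0.2, -0.4, -0.2]
width: 0.502
clock: 14.72
ee_pos: [0.573, 0.1142, 0.1195]
tool_rot: [-1.572, -0.0, -1.575]
force: [0.7, 0.1, -0.2]
width: 0.499
```

```bash
python3 -m inch '[[0.5,[0,0,-2],[0,0,-0.085]],[0.5,[0,0,-3],[0,0,0]],[0.5,[0,0,-0.9],[0,0,0]],[0.5,[0,0,0],[0,0,0]],[1,[0,0,0],[0,0,0]],[1,[0,0,0],[0,0,0]],[1,[0,0,0],[0,0,0]],[1,[0,0,0],[0,0,0]],[1,[0,0,0],[0,0,0]],[1,[0,0,3],[0,0,0]],[1,[0,0,2],[0,0,0]],[1,[0,0,0],[0,0,0]]]'
```

```text
clock: 16.23
ee_pos: [0.5741, 0.1143, 0.1125]
tool_rot: [-1.568, 0.0, -1.663]
force: [-1.1, -0.0, -2.9]
width: 0.13
```

```bash
python3 - <<'E'
from h import *
def ana(c,sl,mx,amin,amax):
    g=cv2.cvtColor(c['img'],cv2.COLOR_RGB2GRAY).astype(float)
    y0,y1,x0,x1=sl
    m=np.zeros(g.shape,np.uint8); m[y0:y1,x0:x1]=(g[y0:y1,x0:x1]<mx)*255
    n,l,st,ce=cv2.connectedComponentsWithStats(m)
    P=[]
    for k in range(1,n):
        if amin<st[k,4]<amax:
            pts=np.argwhere(l==k)[:,::-1]
            w=np.array([onz(c,u,v,.008)[:2] for u,v in pts]); 
            (cx,cy),(a,b),an=cv2.minAreaRect((w*1000).astype(np.float32))
            ev,V=np.linalg.eigh(np.cov(w.T)); d=V[:,1]*np.sign(V[0,1])
            print(st[k,4],np.round(w.mean(0)*1000,1),'dir',round(np.arctan2(d[1],d[0]),4),np.round([a,b],0)); P.append(w.mean(0))
    return np.array(P)
c=cap('top','t5.png')
ana(c,(180,270,335,425),75,60,250)
E
```

```text
248 [580.2 -72.1] dir 0.0055 [147.  12.]
234 [ 582.3 -104.3] dir -0.0008 [147.  12.]
239 [ 577.4 -167.9] dir 0.0072 [147.  10.]
226 [ 579.3 -200.5] dir -0.0018 [ 10. 148.]
```

View pics/t5.png

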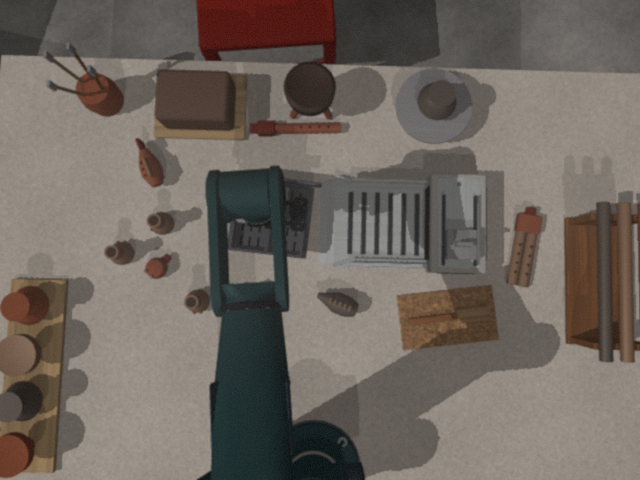

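```bash
python3 - <<'E'
from h import *
c=cap('top');i=c['img'][:,:,::-1]
cv2.imwrite('pics/t5z.png',cv2.resize(i[170:280,315:445],None,fx=6,fy=5.4,interpolation=cv2.INTER_CUBIC))
g=cv2.cvtColor(i,cv2.COLOR_BGR2GRAY)
for u in (350,364,377,390,403,416): print(u,[int(x) for x in g[186:200,u]],[int(x) for x in g[246:262,u]])
for v in (192,254): print(onz(c,364,v,.008))
for v in (182,263): print(onz(c,364,v,.04))
E
```

```text
350 [93, 95, 97, 99, 93, 85, 55, 43, 47, 40, 39, 40, 44, 39] [56, 55, 57, 56, 57, 55, 53, 75, 112, 128, 126, 131, 130, 125, 125, 125]
364 [93, 96, 96, 97, 96, 90, 62, 46, 43, 44, 42, 48, 43, 48] [66, 63, 62, 66, 62, 61, 57, 73, 102, 118, 118, 102, 102, 122, 117, 99]
377 [93, 95, 96, 100, 99, 94, 75, 51, 47, 44, 43, 41, 44, 40] [54, 56, 57, 54, 55, 61, 53, 62, 87, 117, 124, 100, 96, 118, 117, 96]
390 [93, 95, 94, 96, 96, 98, 82, 59, 40, 41, 42, 47, 40, 45] [55, 54, 57, 53, 56, 53, 50, 49, 72, 110, 120, 104, 95, 112, 118, 96]
403 [98, 92, 94, 97, 96, 101, 90, 62, 44, 40, 44, 45, 45, 42] [54, 51, 50, 58, 54, 56, 50, 50, 60, 96, 117, 112, 96, 101, 119, 115]
416 [97, 94, 89, 92, 94, 97, 92, 75, 50, 38, 43, 45, 44, 42] [55, 50, 55, 51, 57, 57, 48, 54, 55, 85, 112, 119, 97, 90, 114, 116]
[ 0.64918149 -0.1045362   0.008     ]
[ 0.49951577 -0.10757491  0.008     ]
[ 0.66795306 -0.10193331  0.04      ]
[ 0.47716952 -0.10580685  0.04      ]
```

View pics/t5z.png

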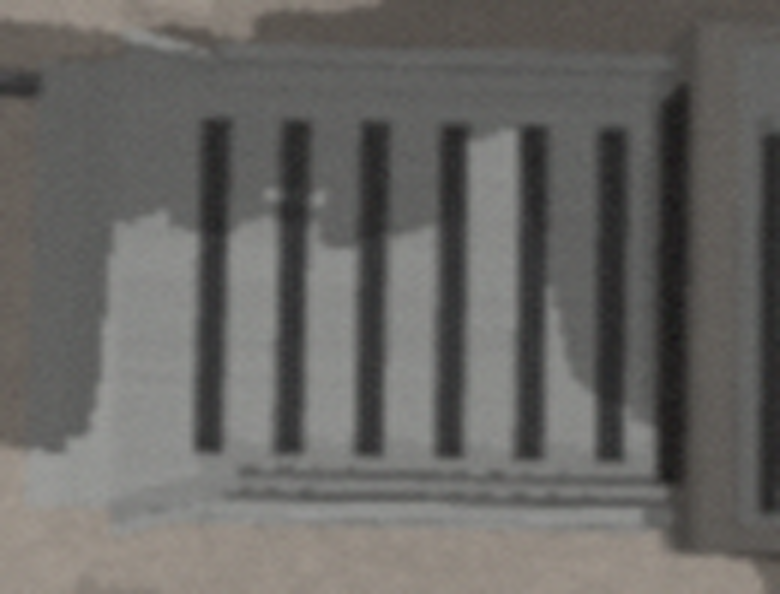

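```bash
python3 - <<'E'
from h import *
c=cap('top');g=cv2.cvtColor(c['img'],cv2.COLOR_RGB2GRAY).astype(float)
L=[]
for u0 in (350,364,377,390,403,416):
  a=[]
  for u in (u0-1,u0,u0+1):
    col=g[:,u]
    def cross(lo,hi):
        s=col[lo:hi]; t=(s[:3].mean()+s[-3:].mean())/2
        k=[j for j in range(len(s)-1) if (s[j]-t)*(s[j+1]-t)<=0][0]
        return lo+k+(s[k]-t)/(s[k]-s[k+1])
    v1=cross(187,199);v2=cross(248,258)
    a.append([*onz(c,u,v1,.008)[:2],*onz(c,u,v2,.008)[:2]])
  a=np.median(a,0);L.append(a);print(np.round(a*1000,1),'mid',np.round((a[:2]+a[2:])*500,1))
L=np.array(L);M=(L[:,:2]+L[:,2:])/2
p=np.polyfit(M[:,1],M[:,0],1);print(p, [np.polyval(p,y) for y in (0,-.07,-.151)])
E
```

```text
[649.6 -70.7 500.  -74.1] mid [574.8 -72.4]
[ 649.7 -104.5  500.7 -107.6] mid [ 575.2 -106. ]
[ 649.7 -136.   500.5 -138.7] mid [ 575.1 -137.3]
[ 649.5 -167.4  500.4 -169.8] mid [ 575.  -168.6]
[ 649.6 -198.9  500.5 -200.9] mid [ 575.  -199.9]
[ 649.3 -230.3  500.8 -232.1] mid [ 575.1 -231.2]
[-0.00069089  0.57491288] [np.float64(0.5749128795516735), np.float64(0.5749612415314942), np.float64(0.5750172032510011)]
```

```bash
python3 -m inch '[[1,[0.1,0,0],[0,0,0.18]],[1,[0,0,0],[0,0,0.18]],[1,[0,0,0],[0,0,0.18]],[1,[0,0,0],[0,0,0.18]],[1,[0,0,0],[0,0,0.18]],[1,[0,0,0],[0,0,0.18]],[1,[0,0,0],[0,0,0.18]],[1,[0,0,0],[0,0,0.18]],[1,[0,0,0],[0,0,0.18]],[1,[0,0,0],[0,0,0.043]],[1,[0,0,0],[0,0,0]],[1,[0,0,-3],[0,0,0]],[1,[0,0,-1.5],[0,0,0]],[1,[0,0,0],[0,0,0]]]'
python3 -m inch '[[1,[0,0,-0.4],[0,0,0]],[1,[0,0,0],[0,0,0]]]'
python3 -m inch '[[1,[0,0,-0.2],[0,0,0]],[1,[0,0,0],[0,0,0]]]'

```

```text
clock: 18.12
ee_pos: [0.5733, 0.1141, 0.0647]
tool_rot: [-1.571, 0.003, -0.0]
force: [-0.5, -0.2, -3.8]
width: 0.122
clock: 18.38
ee_pos: [0.5746, 0.1143, 0.0629]
tool_rot: [-1.571, -0.001, -0.0]
force: [-0.5, 0.5, -2.7]
width: 0.123
clock: 18.62
ee_pos: [0.575, 0.1143, 0.0619]
tool_rot: [-1.571, -0.002, -0.0]
force: [-0.7, -0.1, 2.3]
width: 0.126
```

```bash
python3 -m inch '[[1,[0,0,1.3],[0,0,0]],[1,[0,-2,0],[0,0,0]],[1,[0,-2,0],[0,0,0]],[1,[0,-2,0],[0,0,0]],[1,[0,0,0],[0,0,0]]]'
python3 - <<'E'
from h import *
c=cap('top');i=c['img'][:,:,::-1]
cv2.imwrite('pics/t6z.png',cv2.resize(i[165:285,240:440],None,fx=4,fy=4,interpolation=cv2.INTER_CUBIC))
c=cap('wrist','w6.png')
c=cap('scene');i=c['img'][:,:,::-1]
cv2.imwrite('pics/s6z.png',cv2.resize(i[170:370,200:420],None,fx=3,fy=3,interpolation=cv2.INTER_CUBIC))
E
```

```text
clock: 19.25
ee_pos: [0.5742, 0.0519, 0.0731]
tool_rot: [-1.571, 0.001, -0.003]
force: [0.3, 0.3, -3.7]
width: 0.124
```

View pics/t6z.png

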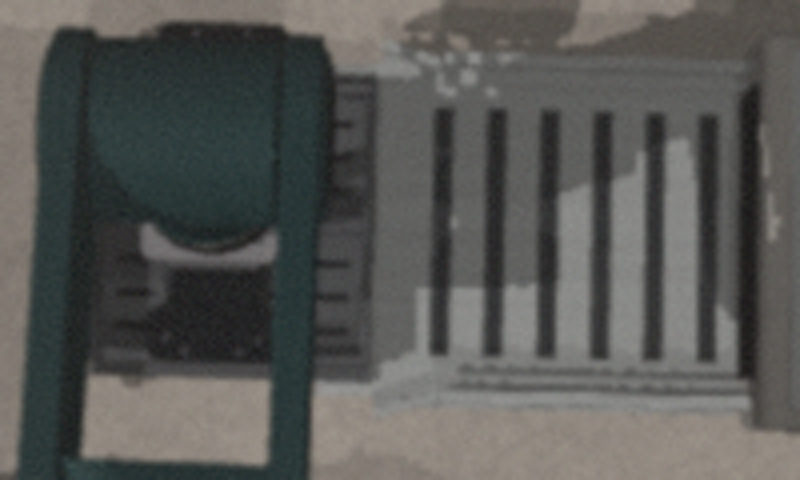

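View pics/s6z.png

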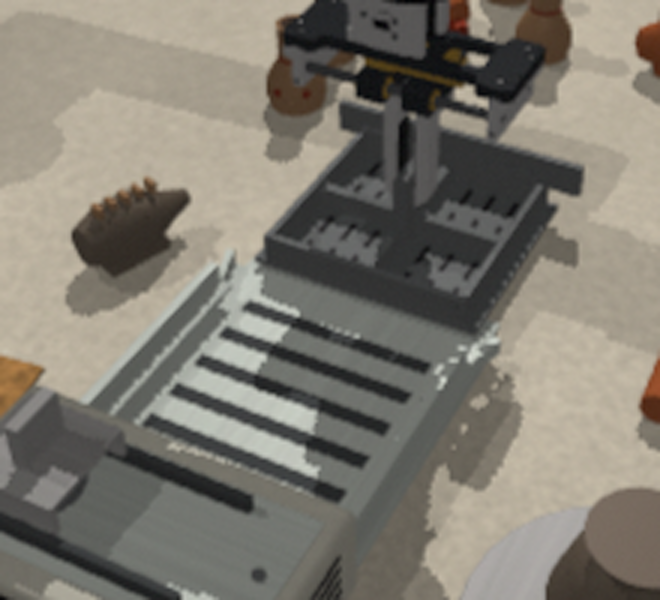

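View pics/w6.png

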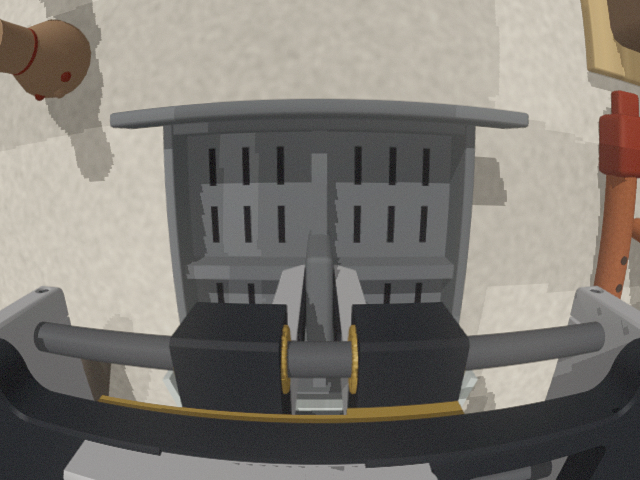

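```bash
python3 -m inch '[[1,[0,-1.5,0],[0,0,0]],[1,[0,-1.5,0],[0,0,0]],[1,[0,-1,0],[0,0,0]],[1,[0,0,0],[0,0,0]]]'; python3 -m inch '[[1,[0,-1,0],[0,0,0]],[1,[0,-1,0],[0,0,0]],[1,[0,-1,0],[0,0,0]],[1,[0,0,0],[0,0,0]]]'
```

```text
clock: 19.9
ee_pos: [0.5744, 0.0132, 0.0735]
tool_rot: [-1.571, -0.0, -0.002]
force: [-0.2, 0.5, -3.6]
width: 0.127
clock: 20.4
ee_pos: [0.5744, -0.0166, 0.0735]
tool_rot: [-1.571, -0.0, -0.001]
force: [0.6, 0.8, -2.9]
width: 0.121
```

Plain end is ~2 cm inside the rails with no contact. On.

```bash
python3 -m inch '[[1,[0,-1.5,0],[0,0,0]],[1,[0,-1.5,0],[0,0,0]],[1,[0,-1.5,0],[0,0,0]],[1,[0,-1.5,0],[0,0,0]],[1,[0,0,0],[0,0,0]]]'; python3 -m inch '[[1,[0,-1.5,0],[0,0,0]],[1,[0,-1.5,0],[0,0,0]],[1,[0,-1.5,0],[0,0,0]],[1,[0,-1,0],[0,0,0]],[1,[0,0,0],[0,0,0]]]';python3 -m inch '[[1,[0,-0.5,0],[0,0,0]],[1,[0,-0.5,0],[0,0,0]],[1,[0,0,0],[0,0,0]]]'
```

```text
clock: 21.02
ee_pos: [0.5744, -0.0772, 0.0735]
tool_rot: [-1.571, -0.0, -0.002]
force: [-0.0, -0.7, -2.3]
width: 0.127
clock: 21.65
ee_pos: [0.5744, -0.1317, 0.0735]
tool_rot: [-1.571, -0.0, -0.001]
force: [0.3, 1.3, -3.2]
width: 0.127
clock: 22.02
ee_pos: [0.5744, -0.1409, 0.0735]
tool_rot: [-1.571, -0.0, -0.0]
force: [0.1, -0.7, -3.4]
width: 0.133
```

```bash
python3 -m inch '[[1,[0,-0.5,-0.2],[0,0,0]],[1,[0,-0.2,0],[0,0,0]],[1,[0,0,0],[0,0,0]]]'; python3 -m inch '[[1,[0,-0.2,0],[0,0,0]],[1,[0,0,0],[0,0,0]]]';python3 -m inch '[[1,[0,-0.2,0],[0,0,0]],[1,[0,0,0],[0,0,0]]]'
```

```text
clock: 22.4
ee_pos: [0.5743, -0.1479, 0.0714]
tool_rot: [-1.571, 0.0, -0.0]
force: [-0.5, 0.3, -4.0]
width: 0.13
clock: 22.65
ee_pos: [0.5744, -0.1499, 0.0716]
tool_rot: [-1.571, -0.0, -0.0]
force: [-0.6, 0.4, -3.3]
width: 0.125
clock: 22.9
ee_pos: [0.5744, -0.1519, 0.0715]
tool_rot: [-1.571, -0.0, -0.0]
force: [0.4, -0.4, -3.0]
width: 0.125
```

```bash
python3 -m inch '[[1,[0,-0.2,0],[0,0,0]],[1,[0,0,0],[0,0,0]]]'; python3 -m inch '[[1,[0,-0.2,0],[0,0,0]],[1,[0,0,0],[0,0,0]]]'
python3 - <<'E'
from h import *
c=cap('scene');i=c['img'][:,:,::-1]
cv2.imwrite('pics/s7z.png',cv2.resize(i[170:370,180:400],None,fx=3,fy=3,interpolation=cv2.INTER_CUBIC))
c=cap('wrist','w7.png')
E
```

```text
clock: 23.15
ee_pos: [0.5744, -0.1539, 0.0715]
tool_rot: [-1.571, -0.0, -0.0]
force: [-0.3, -1.3, -3.4]
width: 0.123
clock: 23.4
ee_pos: [0.5744, -0.1542, 0.0711]
tool_rot: [-1.568, 0.0, 0.0]
force: [0.2, 5.1, -3.8]
width: 0.128
```

View pics/s7z.png

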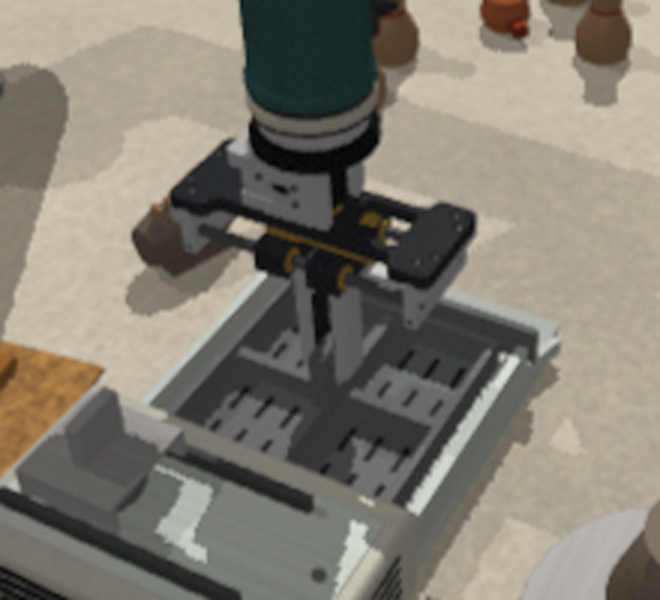

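View pics/w7.png

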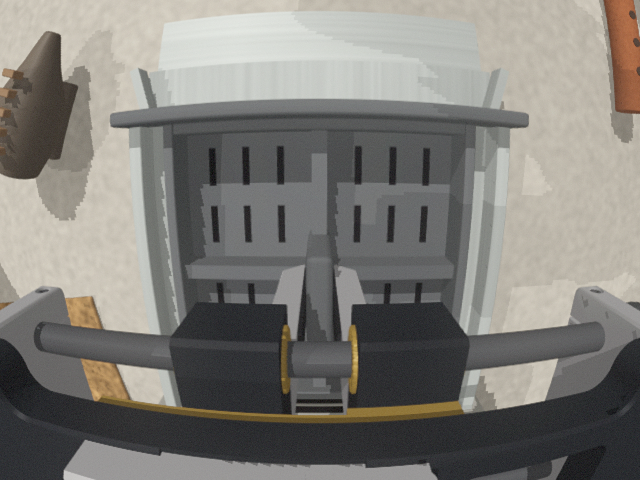

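```bash
python3 -m inch '[[1,[0,0,-0.2],[0,0,0]],[1,[0,-0.05,0],[0,0,0]],[1,[0,0,0],[0,0,0]],[0.7,[0,0,0],[0,0,0]],[0.6,[0,0,0],[0,0,0]],[0.5,[0,0,0],[0,0,0]],[0.5,[0,0,4],[0,0,0]],[0.5,[0,0,4],[0,0,0]],[0.5,[0,0,4],[0,0,0]],[0.5,[0,5,3],[0,0,0]],[0.5,[0,5,0],[0,0,0]],[0.5,[0,5,0],[0,0,0]],[0.5,[-5,5,0],[0,0,0]],[0.5,[-5,4,0],[0,0,0]],[0.5,[-5,4,0],[0,0,0]],[0.5,[0,0,0],[0,0,0]]]'
python3 - <<'E'
from h import *
c=cap('wrist','w8.png')
c=cap('top','t8.png');i=c['img'][:,:,::-1]
cv2.imwrite('pics/t8z.png',cv2.resize(i[160:290,320:500],None,fx=4.4,fy=4.4,interpolation=cv2.INTER_CUBIC))
E
```

```text
clock: 25.5
ee_pos: [0.4304, 0.1177, 0.2202]
tool_rot: [-1.571, -0.002, 0.004]
force: [0.5, -0.4, 0.4]
width: 0.5
```

View pics/t8z.png

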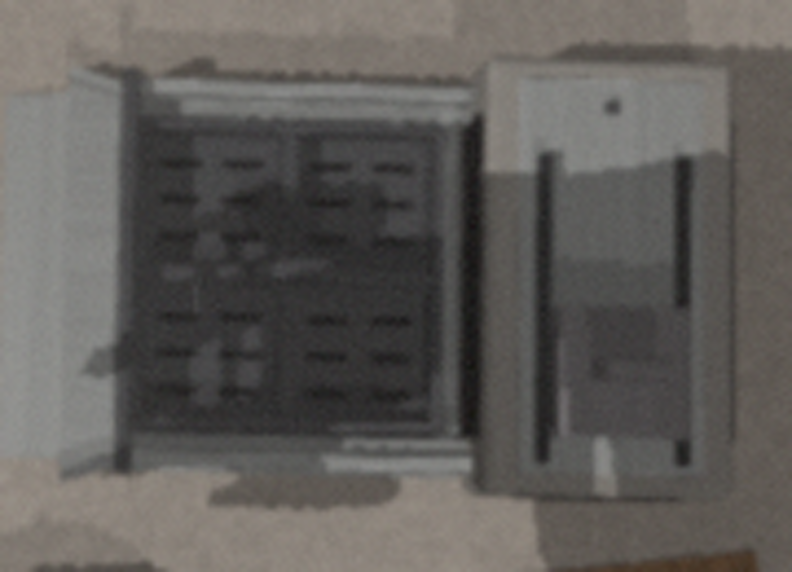

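View pics/w8.png

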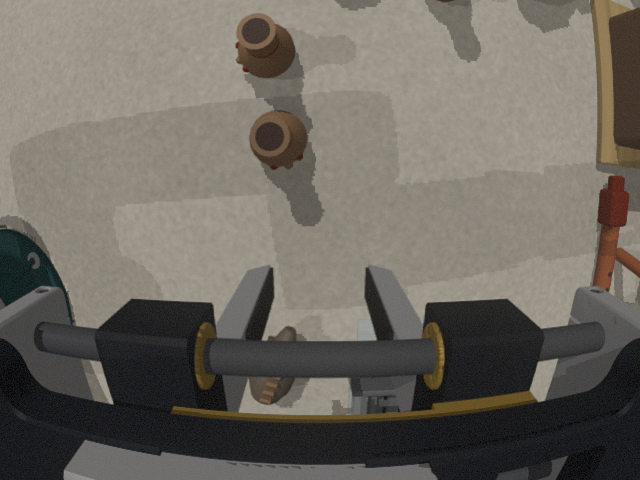

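View pics/t8.png

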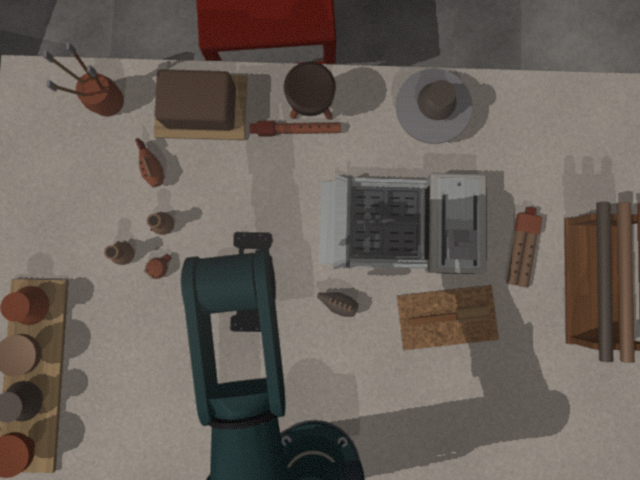

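```bash
python3 - <<'E'
from h import *
c=cap('wrist')
for u,v in [(271,137),(258,35)]: print(np.round(onz(c,u,v,.082)*1000,1))
c=cap('top')
for a in [(401.6+0,0)]: pass
Z=lambda x,y:(320+x/4.4-.39,160+y/4.4-.39)
for n,q,z in [('panel far',Z(130,70),.052),('panel near',Z(122,470),.052),('wall far mouth',Z(150,125),.037),('wall far end',Z(445,125),.037),('near end',Z(440,432),.037),('near mouth',Z(135,432),.037)]: print(n,np.round(onz(c,*q,z)*1000,1))
E
```

```text
[396.1 192.6  82. ]
[385.3 276.4  82. ]
panel far [680.2 -66.1  52. ]
panel near [468.  -66.7  52. ]
wall far mouth [653.4 -78.1  37. ]
wall far end [ 657.8 -236.7   37. ]
near end [ 492.8 -235.9   37. ]
near mouth [488.6 -73.7  37. ]
```

```bash
python3 -m inch '[[0.25,[-3.6,3.5,0],[0,0,0]],[0.25,[0,4,0],[0,0,0]],[0.25,[0,0,0],[0,0,0]],[0.25,[0,0,-5],[0,0,0]],[0.25,[0,0,-5],[0,0,0]],[0.25,[0,0,-3.5],[0,0,0]],[0.25,[0,0,-1.1],[0,0,0]],[0.25,[0,0,0],[0,0,0]]]'
python3 - <<'E'
from h import *
c=cap('wrist','w9.png')
E
```

```text
clock: 26.7
ee_pos: [0.3973, 0.1902, 0.0735]
tool_rot: [-1.571, 0.001, -0.002]
force: [1.3, -0.1, -0.3]
width: 0.75
```

View pics/w9.png

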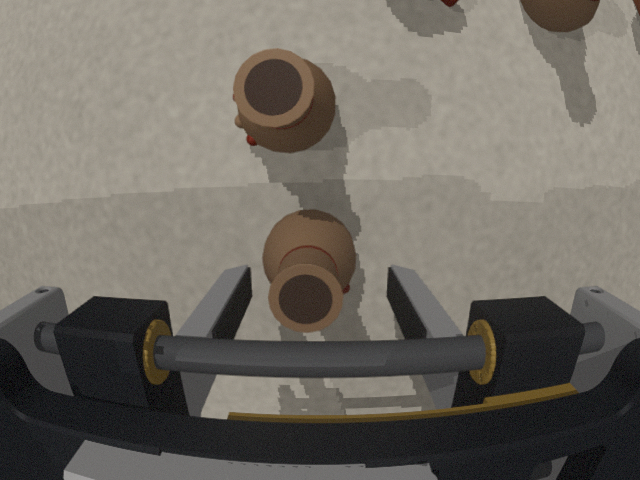

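```bash
python3 - <<'E'
from h import *
c=cap('wrist')
for u,v in [(305.5,297),(274,87)]: print(np.round(onz(c,u,v,.082)*1000,1))
print(robot.get_state()['ee_pos'], proj(c,[.397,.190,.082]))
E
```

```text
[392.6 196.7  82. ]
[380.9 283.   82. ]
[0.39822383 0.19102595 0.07522161] (np.float64(315.97420128786035), np.float64(311.13074272135077))
```

```bash
python3 -m inch '[[0.25,[-0.4,0.5,0],[0,0,0]],[0.25,[0,0,0],[0,0,0]],[0.6,[0,0,0],[0,0,0]],[0.9,[0,0,0],[0,0,0]],[0.9,[0,0,0],[0,0,0]],[0.9,[0,0,0],[0,0,0]],[0.9,[0,0,0],[0,0,0]],[0.9,[0,0,2],[0,0,0]],[0.9,[0,0,4],[0,0,0]],[0.9,[0,0,5],[0,0,0]],[0.9,[0,0,3],[0,0,0]],[0.9,[0,0,0],[0,0,0]]]'
python3 -m inch '[[0.9,[2.8,-4.9,0],[0,0,0]],[0.9,[2.8,-4.9,0],[0,0,0]],[0.9,[2.8,-4.9,0],[0,0,0]],[0.9,[2.8,-4.9,0],[0,0,0]],[0.9,[2.8,-4.9,0],[0,0,0]],[0.9,[2.8,-4.9,0],[0,0,0]],[0.9,[2.8,-4.9,0],[0,0,0]],[0.9,[2.6,-4.8,0],[0,0,0]],[0.9,[0,0,0],[0,0,0]],[0.9,[0,0,0],[0,0,0]]]'
```

```text
clock: 28.3
ee_pos: [0.394, 0.1965, 0.2159]
tool_rot: [-1.569, -0.006, -0.0]
force: [-0.0, -0.4, -1.3]
width: 0.319
clock: 29.55
ee_pos: [0.6137, -0.1944, 0.2107]
tool_rot: [-1.568, 0.004, -0.0]
force: [-1.0, 0.6, -1.3]
width: 0.316
```

```bash
python3 -m inch '[[0.9,[0,0,-5],[0,0,0]],[0.9,[0,0,-4],[0,0,0]],[0.9,[0,0,-2.2],[0,0,0]],[0.9,[0,0,-0.8],[0,0,0]],[0.9,[0,0,0],[0,0,0]],[0.9,[0,0,0],[0,0,0]]]'; python3 -m inch '[[0.9,[0,0,-0.2],[0,0,0]],[0.9,[0,0,0],[0,0,0]]]'
```

```text
clock: 30.3
ee_pos: [0.6155, -0.1949, 0.0955]
tool_rot: [-1.572, -0.003, 0.001]
force: [0.0, -0.2, -1.1]
width: 0.322
clock: 30.55
ee_pos: [0.6148, -0.1951, 0.092]
tool_rot: [-1.571, -0.001, -0.0]
force: [0.8, 0.1, -0.5]
width: 0.315
```

```bash
python3 -m inch '[[0.9,[0,0,-0.2],[0,0,0]],[0.9,[0,0,0],[0,0,0]]]'; python3 -m inch '[[0.9,[0,0,-0.15],[0,0,0]],[0.9,[0,0,0],[0,0,0]]]'; python3 -m inch '[[0.9,[0,0,-0.1],[0,0,0]],[0.9,[0,0,0],[0,0,0]]]'
```

```text
clock: 30.8
ee_pos: [0.6144, -0.1949, 0.0892]
tool_rot: [-1.571, 0.0, -0.0]
force: [-0.4, 0.1, -0.8]
width: 0.319
clock: 31.05
ee_pos: [0.6145, -0.1949, 0.0877]
tool_rot: [-1.571, 0.0, -0.0]
force: [-0.7, -0.2, -1.2]
width: 0.323
clock: 31.3
ee_pos: [0.6145, -0.1949, 0.0869]
tool_rot: [-1.571, 0.0, 0.0]
force: [-0.2, -0.4, -1.4]
width: 0.318
```

```bash
python3 -m inch '[[0.9,[0,0,-0.1],[0,0,0]],[0.9,[0,0,0],[0,0,0]]]'; python3 -m inch '[[0.9,[0,0,-0.1],[0,0,0]],[0.9,[0,0,0],[0,0,0]]]'
```

```text
clock: 31.55
ee_pos: [0.6147, -0.195, 0.0863]
tool_rot: [-1.571, -0.0, -0.0]
force: [-0.6, 0.1, 0.5]
width: 0.32
clock: 31.8
ee_pos: [0.6147, -0.1951, 0.0863]
tool_rot: [-1.571, -0.001, -0.0]
force: [-3.4, 0.8, 4.9]
width: 0.317
```

```bash
python3 -m inch '[[0.9,[0,0,0.1],[0,0,0]],[0.7,[0,0,0],[0,0,0]],[0.6,[0,0,0],[0,0,0]],[0.5,[0,0,0],[0,0,0]],[0.5,[0,0,0],[0,0,0]],[0.5,[0,0,4],[0,0,0]],[0.5,[0,0,5],[0,0,0]],[0.5,[0,0,4],[0,0,0]],[0.3,[-2.6,5.4,0],[0,0,0]],[0.3,[-2.6,5.4,0],[0,0,0]],[0.3,[-2.6,5.4,0],[0,0,0]],[0.3,[-2.6,5.4,0],[0,0,0]],[0.3,[-2.6,5.4,0],[0,0,0]],[0.3,[-2.6,5.4,0],[0,0,0]],[0.3,[-2.6,5.4,0],[0,0,0]],[0.3,[-2.6,4,0],[0,0,0]],[0.3,[-2.6,0,0],[0,0,0]],[0.3,[0,0,0],[0,0,0]]]'
python3 - <<'E'
from h import *
c=cap('wrist','w10.png')
c=cap('top','t10.png')
E
```

```text
clock: 34.05
ee_pos: [0.3796, 0.2236, 0.2162]
tool_rot: [-1.57, -0.001, 0.002]
force: [-1.2, -0.2, 0.9]
width: 0.703
```

View pics/t10.png

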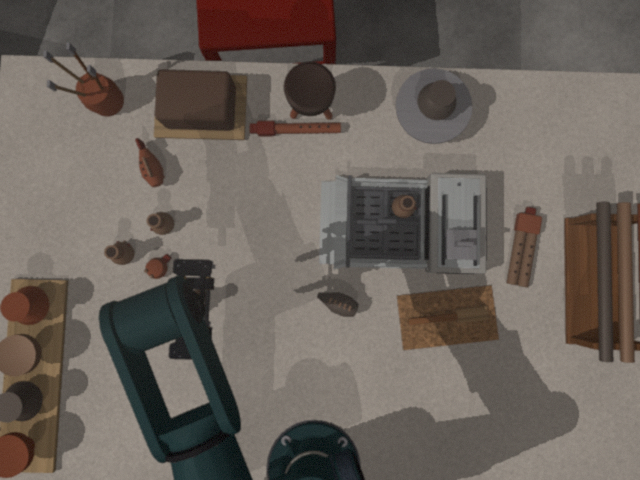

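View pics/w10.png

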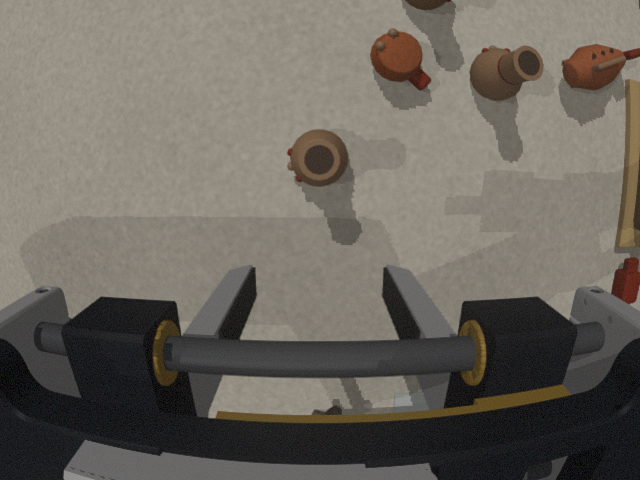

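```bash
python3 - <<'E'
from h import *
c=cap('wrist')
for u,v in [(319,159),(528,63)]: print(np.round(onz(c,u,v,.082)*1000,1))
print(robot.get_state()['ee_pos'])
E
```

```text
[381.5 282.2  82. ]
[560.8 374.   82. ]
[0.38137283 0.22274347 0.21604306]
```

```bash
python3 -m inch '[[0.25,[0,5.9,0],[0,0,0]],[0.25,[0,0.1,-5],[0,0,0]],[0.25,[0,0,-5],[0,0,0]],[0.25,[0,0,-3],[0,0,0]],[0.25,[0,0,-1.2],[0,0,0]],[0.25,[0,0,0],[0,0,0]],[0.25,[0,0,0],[0,0,0]]]'
python3 -m inch '[[0.6,[0,0,0],[0,0,0]],[0.9,[0,0,0],[0,0,0]],[0.9,[0,0,0],[0,0,0]],[0.9,[0,0,0],[0,0,0]],[0.9,[0,0,0],[0,0,0]]]'
```

```text
clock: 35.08
ee_pos: [0.382, 0.2835, 0.0757]
tool_rot: [-1.569, -0.003, -0.001]
force: [-0.5, 0.0, 0.3]
width: 0.749
clock: 35.7
ee_pos: [0.3804, 0.283, 0.0739]
tool_rot: [-1.571, 0.0, 0.0]
force: [-0.0, -0.2, 0.2]
width: 0.315
```

```bash
python3 -m inch '[[0.9,[0,0,4],[0,0,0]],[0.9,[0,0,5],[0,0,0]],[0.9,[0,0,5.3],[0,0,0]],[0.9,[2.9,-5,0],[0,0,0]],[0.9,[2.9,-5,0],[0,0,0]],[0.9,[2.9,-5,0],[0,0,0]],[0.9,[2.9,-5,0],[0,0,0]],[0.9,[2.9,-5,0],[0,0,0]],[0.9,[2.9,-5,0],[0,0,0]],[0.9,[3,-5,0],[0,0,0]],[0.9,[3,-4.7,0],[0,0,0]],[0.9,[0,0,0],[0,0,0]],[0.9,[0,0,-5],[0,0,0]],[0.9,[0,0,-4],[0,0,0]],[0.9,[0,0,-3],[0,0,0]],[0.9,[0,0,0],[0,0,0]],[0.9,[0,0,0],[0,0,0]]]'
```

```text
clock: 37.83
ee_pos: [0.6152, -0.1135, 0.0986]
tool_rot: [-1.571, -0.002, 0.001]
force: [0.2, 0.5, -1.0]
width: 0.323
```

```bash
python3 -m inch '[[0.9,[0,0,-0.8],[0,0,0]],[0.9,[0,0,-0.2],[0,0,0]],[0.9,[0,0,0],[0,0,0]]]';python3 -m inch '[[0.9,[0,0,-0.1],[0,0,0]],[0.9,[0,0,0],[0,0,0]]]'
```

```text
clock: 38.2
ee_pos: [0.6146, -0.114, 0.0872]
tool_rot: [-1.571, -0.0, -0.0]
force: [-0.0, 0.8, -1.3]
width: 0.318
clock: 38.45
ee_pos: [0.6148, -0.1141, 0.0869]
tool_rot: [-1.571, -0.001, -0.0]
force: [-1.7, 0.2, 2.6]
width: 0.317
```

```bash
python3 -m inch '[[0.7,[0,0,0],[0,0,0]],[0.6,[0,0,0],[0,0,0]],[0.5,[0,0,0],[0,0,0]],[0.5,[0,0,0],[0,0,0]],[0.5,[0,0,4],[0,0,0]],[0.5,[0,0,5],[0,0,0]],[0.5,[0,0,4],[0,0,0]],[0.3,[-0.7,5.4,0],[0,0,0]],[0.3,[-0.7,5.4,0],[0,0,0]],[0.3,[-0.7,5.4,0],[0,0,0]],[0.3,[-0.7,5.4,0],[0,0,0]],[0.3,[-0.7,5.4,0],[0,0,0]],[0.3,[-0.7,5.4,0],[0,0,0]],[0.3,[-0.7,5.4,0],[0,0,0]],[0.3,[-0.6,5,0],[0,0,0]],[0.3,[0,0,0],[0,0,0]],[0.3,[0,0,0],[0,0,0]]]'
python3 - <<'E'
from h import *
c=cap('wrist','w11.png')
c=cap('top','t11.png')
E
```

```text
clock: 40.58
ee_pos: [0.5596, 0.3137, 0.2156]
tool_rot: [-1.572, 0.0, 0.0]
force: [0.1, 1.1, 0.1]
width: 0.7
```

View pics/t11.png

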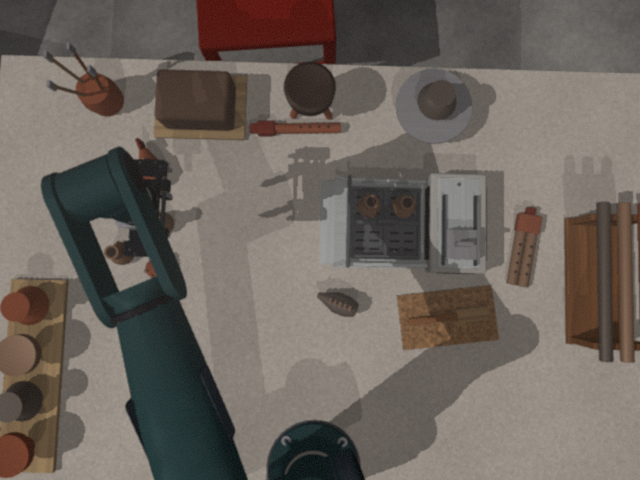

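View pics/w11.png

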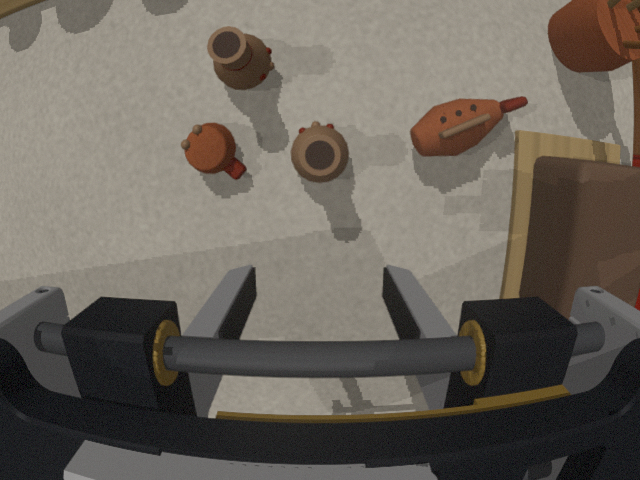

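```bash
python3 - <<'E'
from h import *
c=cap('wrist')
for u,v in [(320,155),(228,45)]: print(np.round(onz(c,u,v,.082)*1000,1))
print(robot.get_state()['ee_pos'])
E
```

```text
[561.1 375.   82. ]
[489.1 465.3  82. ]
[0.56005383 0.31262659 0.21609347]
```

```bash
python3 -m inch '[[0.25,[0.1,6.1,0],[0,0,0]],[0.25,[0,0.1,-5],[0,0,0]],[0.25,[0,0,-5],[0,0,0]],[0.25,[0,0,-3],[0,0,0]],[0.25,[0,0,-1.2],[0,0,0]],[0.25,[0,0,0],[0,0,0]],[0.25,[0,0,0],[0,0,0]]]'
python3 -m inch '[[0.6,[0,0,0],[0,0,0]],[0.9,[0,0,0],[0,0,0]],[0.9,[0,0,0],[0,0,0]],[0.9,[0,0,0],[0,0,0]],[0.9,[0,0,0],[0,0,0]]]'
```

```text
clock: 41.6
ee_pos: [0.562, 0.3764, 0.0765]
tool_rot: [-1.569, -0.004, -0.001]
force: [0.5, -0.6, 0.1]
width: 0.754
clock: 42.22
ee_pos: [0.5605, 0.3761, 0.0739]
tool_rot: [-1.571, 0.0, 0.0]
force: [-0.7, 0.2, 0.5]
width: 0.319
```

```bash
python3 -m inch '[[0.9,[0,0,4],[0,0,0]],[0.9,[0,0,5],[0,0,0]],[0.9,[0,0,5.3],[0,0,0]],[0.9,[-0.3,-5.2,0],[0,0,0]],[0.9,[-0.3,-5.2,0],[0,0,0]],[0.9,[-0.3,-5.2,0],[0,0,0]],[0.9,[-0.3,-5.2,0],[0,0,0]],[0.9,[-0.3,-5.2,0],[0,0,0]],[0.9,[-0.3,-5.2,0],[0,0,0]],[0.9,[-0.3,-5.2,0],[0,0,0]],[0.9,[-0.3,-5.2,0],[0,0,0]],[0.9,[-0.2,-5.2,0],[0,0,0]],[0.9,[0,-5.2,0],[0,0,0]],[0.9,[0,-5.1,0],[0,0,0]],[0.9,[0,0,0],[0,0,0]],[0.9,[0,0,-5],[0,0,0]],[0.9,[0,0,0],[0,0,0]]]'
```

```text
clock: 44.35
ee_pos: [0.5315, -0.1925, 0.1618]
tool_rot: [-1.565, 0.01, 0.001]
force: [-0.6, -0.4, -1.0]
width: 0.319
```

```bash
python3 -m inch '[[0.9,[0.1,-0.1,-4],[0,0,0]],[0.9,[0,0,-2.5],[0,0,0]],[0.9,[0,0,0],[0,0,0]],[0.9,[0,0,0],[0,0,0]]]'
```

```text
clock: 44.85
ee_pos: [0.537, -0.1959, 0.1045]
tool_rot: [-1.572, -0.003, 0.001]
force: [0.8, 0.4, -0.3]
width: 0.314
```

```bash
python3 -m inch '[[0.9,[-0.2,0.1,-1],[0,0,0]],[0.9,[0,0,-0.4],[0,0,0]],[0.9,[0,0,0],[0,0,0]],[0.9,[0,0,0],[0,0,0]]]'; python3 -m inch '[[0.9,[0,0,-0.2],[0,0,0]],[0.9,[0,0,0],[0,0,0]]]'
```

```text
clock: 45.35
ee_pos: [0.5337, -0.195, 0.0882]
tool_rot: [-1.571, -0.0, -0.0]
force: [-0.3, 0.5, -1.8]
width: 0.317
clock: 45.6
ee_pos: [0.5339, -0.1951, 0.0869]
tool_rot: [-1.571, -0.001, -0.0]
force: [-1.3, 0.6, 2.7]
width: 0.318
```

```bash
python3 -m inch '[[0.7,[0,0,0],[0,0,0]],[0.6,[0,0,0],[0,0,0]],[0.5,[0,0,0],[0,0,0]],[0.5,[0,0,0],[0,0,0]],[0.5,[0,0,4],[0,0,0]],[0.5,[0,0,5],[0,0,0]],[0.5,[0,0,4],[0,0,0]],[0.3,[-0.4,5,0],[0,0,0]],[0.3,[-0.4,5,0],[0,0,0]],[0.3,[-0.4,5,0],[0,0,0]],[0.3,[-0.4,5,0],[0,0,0]],[0.3,[-0.4,5,0],[0,0,0]],[0.3,[-0.4,5,0],[0,0,0]],[0.3,[-0.4,5,0],[0,0,0]],[0.3,[-0.4,5,0],[0,0,0]],[0.3,[-0.4,5,0],[0,0,0]],[0.3,[-0.4,5,0],[0,0,0]],[0.3,[-0.4,5,0],[0,0,0]],[0.3,[-0.2,5,0],[0,0,0]],[0.3,[0,0,0],[0,0,0]]]'
python3 - <<'E'
from h import *
c=cap('wrist','w12.png')
c=cap('top','t12.png')
E
```

```text
clock: 48.1
ee_pos: [0.4864, 0.408, 0.2145]
tool_rot: [-1.571, 0.002, 0.005]
force: [0.5, -0.4, -0.2]
width: 0.701
```

View pics/t12.png

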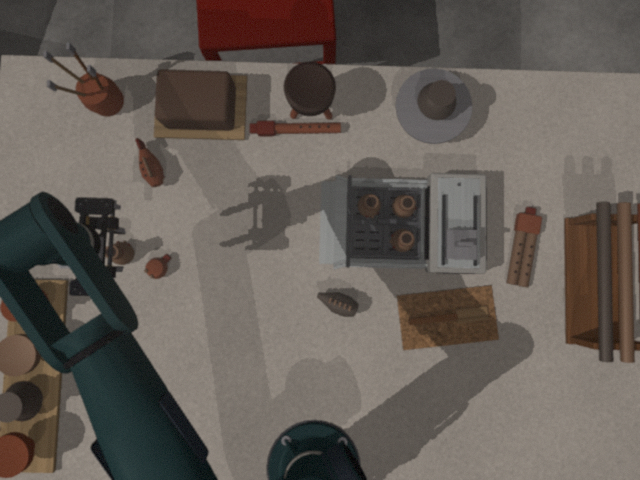

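View pics/w12.png

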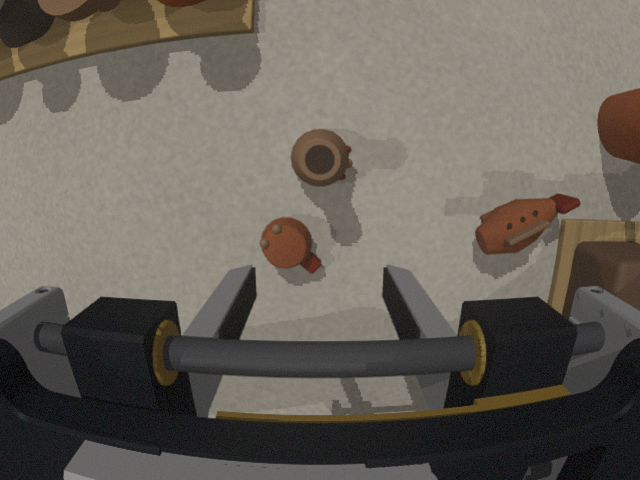

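```bash
python3 - <<'E'
from h import *
c=cap('wrist')
for u,v in [(319.5,158)]: print(np.round(onz(c,u,v,.082)*1000,1))
print(robot.get_state()['ee_pos'])
E
```

```text
[487.9 464.9  82. ]
[0.48766401 0.40432765 0.2156654 ]
```

```bash
python3 -m inch '[[0.25,[0,6,0],[0,0,0]],[0.25,[0,0.1,-5],[0,0,0]],[0.25,[0,0,-5],[0,0,0]],[0.25,[0,0,-3],[0,0,0]],[0.25,[0,0,-1.2],[0,0,0]],[0.25,[0,0,0],[0,0,0]],[0.25,[0,0,0],[0,0,0]]]'
python3 -m inch '[[0.6,[0,0,0],[0,0,0]],[0.9,[0,0,0],[0,0,0]],[0.9,[0,0,0],[0,0,0]],[0.9,[0,0,0],[0,0,0]],[0.9,[0,0,0],[0,0,0]]]'
```

```text
clock: 49.12
ee_pos: [0.4889, 0.4665, 0.0766]
tool_rot: [-1.568, -0.003, -0.001]
force: [-0.2, -0.5, 0.6]
width: 0.748
clock: 49.75
ee_pos: [0.4874, 0.4661, 0.0738]
tool_rot: [-1.571, 0.0, 0.0]
force: [-0.2, 0.2, 0.1]
width: 0.314
```

```bash
python3 -m inch '[[0.9,[0,0,4],[0,0,0]],[0.9,[0,0,5],[0,0,0]],[0.9,[0,0,5.3],[0,0,0]],[0.9,[0.4,-4.8,0],[0,0,0]],[0.9,[0.4,-4.8,0],[0,0,0]],[0.9,[0.4,-4.8,0],[0,0,0]],[0.9,[0.4,-4.8,0],[0,0,0]],[0.9,[0.4,-4.8,0],[0,0,0]],[0.9,[0.4,-4.8,0],[0,0,0]],[0.9,[0.4,-4.8,0],[0,0,0]],[0.9,[0.4,-4.8,0],[0,0,0]],[0.9,[0.4,-4.9,0],[0,0,0]],[0.9,[0.4,-4.9,0],[0,0,0]],[0.9,[0.4,-4.9,0],[0,0,0]],[0.9,[0.3,-4.9,0],[0,0,0]],[0.9,[0,0,0],[0,0,0]],[0.9,[0,0,-5],[0,0,0]],[0.9,[0,0,0],[0,0,0]],[0.9,[0,0,0],[0,0,0]]]'
```

```text
clock: 52.12
ee_pos: [0.5351, -0.1132, 0.1682]
tool_rot: [-1.571, -0.001, 0.001]
force: [0.5, -0.4, -1.0]
width: 0.318
```

```bash
python3 -m inch '[[0.9,[-0.1,-0.1,-4],[0,0,0]],[0.9,[0,0,-2.5],[0,0,0]],[0.9,[0,0,-1],[0,0,0]],[0.9,[0,0,-0.4],[0,0,0]],[0.9,[0,0,0],[0,0,0]],[0.9,[0,0,0],[0,0,0]]]'; python3 -m inch '[[0.9,[0,0,-0.2],[0,0,0]],[0.9,[0,0,0],[0,0,0]]]'
```

```text
clock: 52.88
ee_pos: [0.5344, -0.1152, 0.0894]
tool_rot: [-1.572, -0.002, 0.0]
force: [0.0, -0.2, -1.2]
width: 0.32
clock: 53.12
ee_pos: [0.5342, -0.1151, 0.087]
tool_rot: [-1.571, -0.002, -0.0]
force: [0.4, 1.1, 1.7]
width: 0.319
```

```bash
python3 -m inch '[[0.7,[0,0,0],[0,0,0]],[0.6,[0,0,0],[0,0,0]],[0.5,[0,0,0],[0,0,0]],[0.5,[0,0,0],[0,0,0]],[0.5,[0,0,4],[0,0,0]],[0.5,[0,0,5],[0,0,0]],[0.5,[0,0,5],[0,0,0]],[0.5,[-0.4,-5,0],[0,0,0]],[0.5,[-0.4,-5,0],[0,0,0]],[0.5,[-0.4,-5,0],[0,0,0]],[0.5,[-0.2,-5,0],[0,0,0]],[0.5,[0,-5,0],[0,0,0]],[0.5,[0,0,0],[0,0,0]],[0.5,[0,0,0],[0,0,0]]]'
python3 - <<'E'
from h import *
c=cap('wrist','w13.png')
c=cap('top','t13.png')
c=cap('scene','s13.png')
E
```

```text
clock: 54.88
ee_pos: [0.5195, -0.3645, 0.2255]
tool_rot: [-1.57, 0.0, -0.0]
force: [-0.3, -0.6, 1.0]
width: 0.503
```

View pics/w13.png

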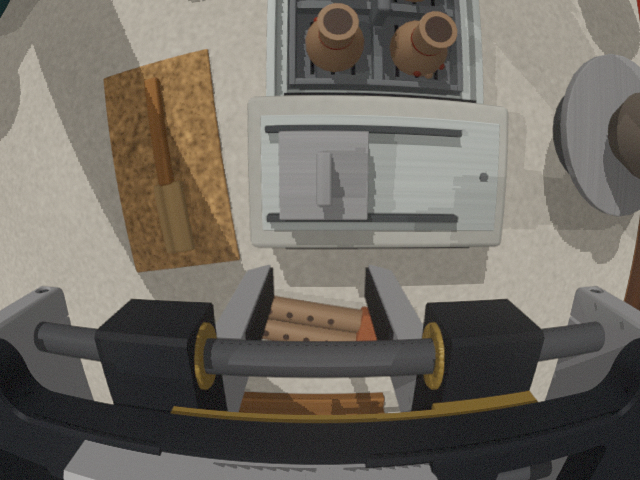

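View pics/t13.png

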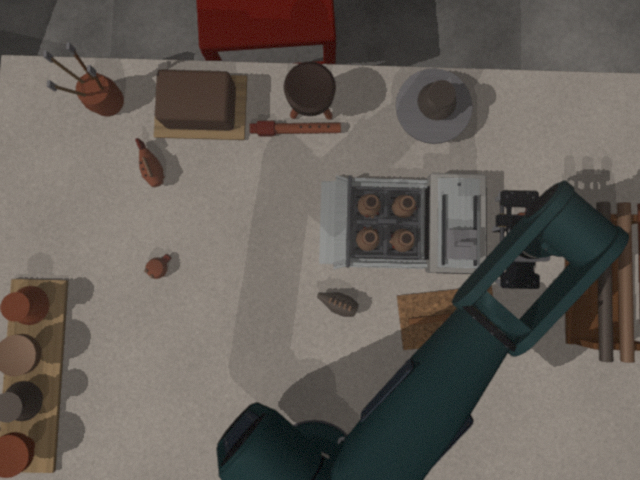

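View pics/s13.png

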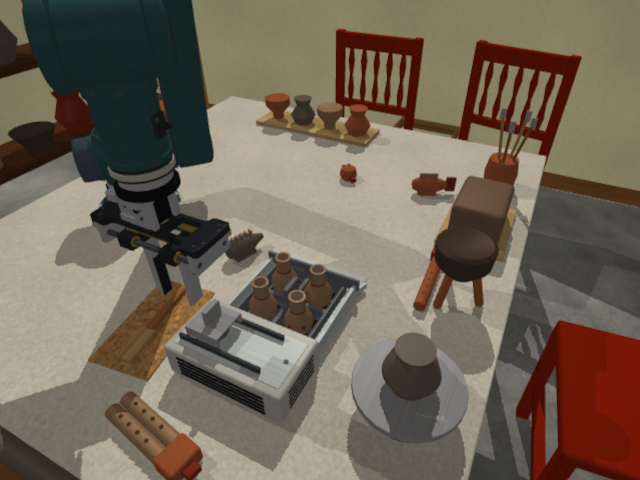

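```bash
python3 - <<'E'
from h import *
c=cap('wrist');i=c['img'][:,:,::-1]
cv2.imwrite('pics/w13z.png',cv2.resize(i[90:260,240:520],None,fx=2.8,fy=2.8,interpolation=cv2.INTER_CUBIC))
for n,u,v,z in [('tab',324,178,.139),('p',279,133,.107),('p',368,219,.107),('bl',249,98,.075),('bl',507,107,.075),('bl',500,243,.075),('bl',250,244,.075)]: print(n,np.round(onz(c,u,v,z)*1000,1))
print(robot.get_state()['ee_pos'])
E
```

```text
tab [ 523.4 -315.2  139. ]
p [ 491.  -284.5  107. ]
p [ 557.1 -348.4  107. ]
bl [ 462.8 -253.3   75. ]
bl [ 686.1 -251.8   75. ]
bl [ 687.1 -375.7   75. ]
bl [ 461.1 -376.5   75. ]
[ 0.5199604  -0.36359937  0.22645639]
```

View pics/w13z.png

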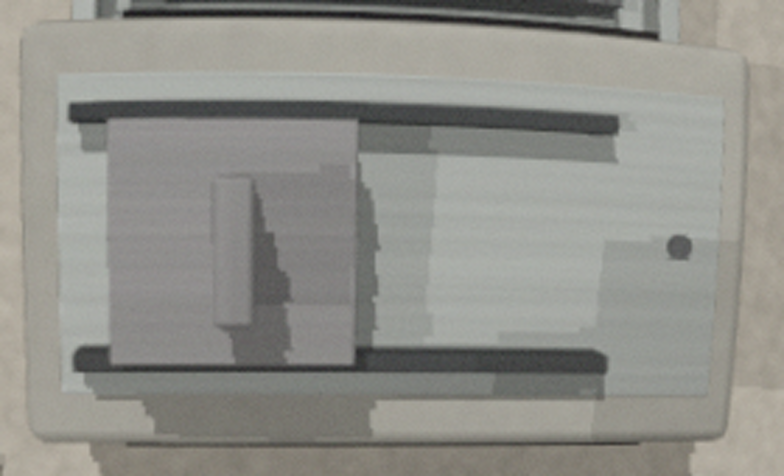

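```bash
python3 -m inch '[[0.5,[0.2,4.8,0],[0,0,0]],[0.5,[0,0,0],[0,0,0]],[0.5,[0,0,-5],[0,0,0]],[0.5,[0,0,-3],[0,0,0]],[0.5,[0,0,-0.5],[0,0,0]],[0.5,[0,0,0],[0,0,0]],[0.5,[0,0,0],[0,0,0]],[1,[0,0,0],[0,0,0]],[1,[0,0,0],[0,0,0]],[1,[0,0,0],[0,0,0]],[1,[0,0,0],[0,0,0]]]'
```

```text
clock: 56.45
ee_pos: [0.5217, -0.317, 0.141]
tool_rot: [-1.571, -0.001, -0.0]
force: [2.1, 0.7, -0.5]
width: 0.111
```

```bash
python3 -m inch '[[1,[1,0,0],[0,0,0]],[1,[1.5,0,0],[0,0,0]],[1,[1.5,0,0],[0,0,0]],[1,[1.5,0,0],[0,0,0]],[1,[1,0,0],[0,0,0]],[1,[0.5,0,0],[0,0,0]],[1,[0,0,0],[0,0,0]]]'; python3 -m inch '[[1,[0.3,0,0],[0,0,0]],[1,[0,0,0],[0,0,0]]]'
```

```text
clock: 57.32
ee_pos: [0.5928, -0.3169, 0.1411]
tool_rot: [-1.571, -0.002, 0.0]
force: [0.4, -0.2, 0.6]
width: 0.104
clock: 57.58
ee_pos: [0.5945, -0.3169, 0.1411]
tool_rot: [-1.571, -0.0, -0.0]
force: [-0.9, 0.2, 0.7]
width: 0.105
```

```bash
python3 -m inch '[[0.7,[0,0,0],[0,0,0]],[0.6,[0,0,0],[0,0,0]],[0.6,[0,0,0],[0,0,0]],[0.6,[0,0,4],[0,0,0]],[0.6,[0,0,4],[0,0,0]],[1,[-4,-2,0],[0,0,0]],[1,[-3.4,-3,0],[0,0,0]],[1,[0,0,0],[0,0,0]],[1,[0,0,0],[0,0,0]],[1,[0,0,0],[0,0,0]]]'
python3 - <<'E'
from h import *
c=cap('wrist','w14.png')
E
```

```text
clock: 58.82
ee_pos: [0.5214, -0.3661, 0.2207]
tool_rot: [-1.57, -0.0, 0.001]
force: [0.0, 0.2, 0.5]
width: 0.006
```

View pics/w14.png

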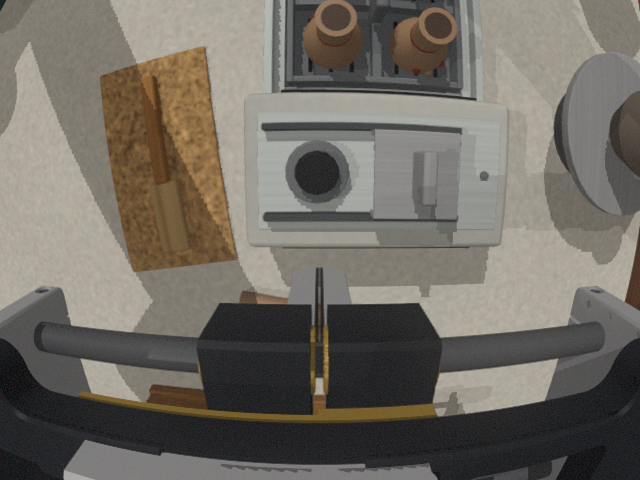

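```bash
python3 - <<'E'
from h import *
c=cap('wrist')
g=cv2.cvtColor(c['img'],cv2.COLOR_RGB2GRAY); m=np.zeros_like(g); m[140:205,285:350]=(g[140:205,285:350]<70)
ys,xs=np.nonzero(m);print(xs.mean(),ys.mean(),len(xs))
print(np.round(onz(c,xs.mean(),ys.mean(),.097)*1000,1)); print(robot.get_state()['ee_pos'])
for u,v in [(375,129),(459,219)]: print(onz(c,u,v,.107))
E
```

```text
317.296 173.26276923076924 1625
[ 520.4 -317.1   97. ]
[ 0.52140921 -0.36610472  0.22074721]
[ 0.5616496  -0.28392481  0.107     ]
[ 0.62923454 -0.34906201  0.107     ]
```

```bash
python3 -m inch '[[1,[-0.1,4.9,0],[0,0,0]],[1,[0,0,0],[0,0,0]],[1,[0,0,-5],[0,0,0]],[1,[0,0,-3.5],[0,0,0]],[1,[0,0,-0.9],[0,0,0]],[1,[0,0,0],[0,0,0]],[1,[0,0,0],[0,0,0]]]';python3 -m inch '[[1,[0,0,-0.4],[0,0,0]],[1,[0,0,0],[0,0,0]]]';python3 -m inch '[[1,[0,0,-0.3],[0,0,0]],[1,[0,0,0],[0,0,0]]]';python3 -m inch '[[1,[0,0,-0.2],[0,0,0]],[1,[0,0,0],[0,0,0]]]'
```

```text
clock: 59.8
ee_pos: [0.5207, -0.3189, 0.1293]
tool_rot: [-1.573, -0.003, 0.0]
force: [0.0, 0.8, 0.4]
width: 0.008
clock: 60.05
ee_pos: [0.5197, -0.3181, 0.1235]
tool_rot: [-1.571, -0.001, -0.0]
force: [-0.3, -0.7, -0.8]
width: 0.005
clock: 60.3
ee_pos: [0.5199, -0.3182, 0.1205]
tool_rot: [-1.572, -0.001, 0.0]
force: [0.5, -0.0, 2.6]
width: 0.006
clock: 60.55
ee_pos: [0.5199, -0.3182, 0.1185]
tool_rot: [-1.572, -0.001, 0.0]
force: [-0.4, -0.7, 3.1]
width: 0.002
```

```bash
python3 -m inch '[[1,[0,0,-0.2],[0,0,0]],[1,[0,0,0],[0,0,0]]]';python3 -m inch '[[1,[0,0,-0.2],[0,0,0]],[1,[0,0,0],[0,0,0]]]';python3 -m inch '[[1,[0,0,-0.1],[0,0,0]],[1,[0,0,0],[0,0,0]],[1,[0,0,0],[0,0,0]]]'
```

```text
clock: 60.8
ee_pos: [0.5199, -0.3182, 0.1164]
tool_rot: [-1.572, -0.001, 0.0]
force: [0.5, -0.4, 5.0]
width: 0.008
clock: 61.05
ee_pos: [0.5199, -0.3182, 0.1162]
tool_rot: [-1.572, -0.002, 0.0]
force: [-1.6, 0.7, 11.0]
width: 0.003
clock: 61.42
ee_pos: [0.5199, -0.3182, 0.1161]
tool_rot: [-1.572, -0.002, 0.0]
force: [-2.3, 1.9, 13.1]
width: 0.005
```

```bash
python3 -m inch '[[1,[0,0,5],[0,0,0]],[1,[0,0,5.5],[0,0,0]],[0.6,[4,0.1,0],[0,0,0]],[0.6,[3.5,0,0],[0,0,0]],[0.6,[0,0,0],[0,0,0]],[0.6,[0,0,0],[0,0,0]],[0.6,[0,0,-4],[0,0,0]],[0.6,[0,0,-3.5],[0,0,0]],[0.6,[0,0,-0.5],[0,0,0]],[0.6,[0,0,0],[0,0,0]],[0.6,[0,0,0],[0,0,0]]]'
```

```text
clock: 62.8
ee_pos: [0.5953, -0.3176, 0.1407]
tool_rot: [-1.573, -0.003, -0.0]
force: [0.6, 0.1, 0.4]
width: 0.399
```

```bash
python3 -m inch '[[1,[0,0,0],[0,0,0]],[1,[0,0,0],[0,0,0]],[1,[0,0,0],[0,0,0]],[1,[0,0,0],[0,0,0]],[1,[-1,0,0],[0,0,0]],[1,[-1.5,0,0],[0,0,0]],[1,[-1.5,0,0],[0,0,0]],[1,[-1.5,0,0],[0,0,0]],[1,[-1,0,0],[0,0,0]],[1,[-0.5,0,0],[0,0,0]],[1,[0,0,0],[0,0,0]]]';python3 -m inch '[[1,[-0.3,0,0],[0,0,0]],[1,[0,0,0],[0,0,0]]]';python3 -m inch '[[1,[-0.2,0,0],[0,0,0]],[1,[0,0,0],[0,0,0]]]'
```

```text
clock: 64.18
ee_pos: [0.5237, -0.317, 0.1382]
tool_rot: [-1.571, 0.001, -0.0]
force: [-1.4, 1.1, 3.8]
width: 0.103
clock: 64.42
ee_pos: [0.5218, -0.317, 0.1383]
tool_rot: [-1.571, -0.0, 0.0]
force: [1.3, -0.3, 3.0]
width: 0.106
clock: 64.68
ee_pos: [0.5198, -0.317, 0.1383]
tool_rot: [-1.571, -0.001, 0.0]
force: [1.3, 0.3, 3.9]
width: 0.099
```

```bash
python3 -m inch '[[1,[-0.2,0,0.1],[0,0,0]],[1,[0,0,0],[0,0,0]]]';python3 -m inch '[[1,[-0.2,0,0],[0,0,0]],[1,[0,0,0],[0,0,0]]]'
```

```text
clock: 64.92
ee_pos: [0.5193, -0.317, 0.1383]
tool_rot: [-1.571, -0.004, 0.0]
force: [8.4, -1.4, -2.2]
width: 0.101
clock: 65.18
ee_pos: [0.5191, -0.317, 0.1383]
tool_rot: [-1.572, -0.008, 0.001]
force: [12.2, -2.7, -3.7]
width: 0.103
```

At the stop (12 N, no further motion). Release and retreat, then check everything.

```bash
python3 -m inch '[[1,[0.2,0,0.1],[0,0,0]],[0.7,[0,0,0],[0,0,0]],[0.6,[0,0,0],[0,0,0]],[0.6,[0,0,0],[0,0,0]],[0.6,[0,0,4],[0,0,0]],[0.6,[0,0,5],[0,0,0]],[0.6,[-5,-2,0],[0,0,0]],[0.6,[-5,-2,0],[0,0,0]],[0.6,[-5,-2,0],[0,0,0]],[0.6,[-5,-2,0],[0,0,0]],[0.6,[0,0,0],[0,0,0]],[0.6,[0,0,0],[0,0,0]]]'
python3 - <<'E'
from h import *
c=cap('top');i=c['img'][:,:,::-1];cv2.imwrite('pics/t15.png',i)
cv2.imwrite('pics/t15z.png',cv2.resize(i[160:290,320:500],None,fx=4.4,fy=4.4,interpolation=cv2.INTER_CUBIC))
c=cap('scene');i=c['img'][:,:,::-1]
cv2.imwrite('pics/s15z.png',cv2.resize(i[220:420,80:390],None,fx=2.5,fy=2.5,interpolation=cv2.INTER_CUBIC))
E
```

```text
clock: 66.68
ee_pos: [0.3177, -0.3968, 0.2302]
tool_rot: [-1.571, -0.001, -0.001]
force: [0.5, -0.3, 0.2]
width: 0.399
```

View pics/t15.png

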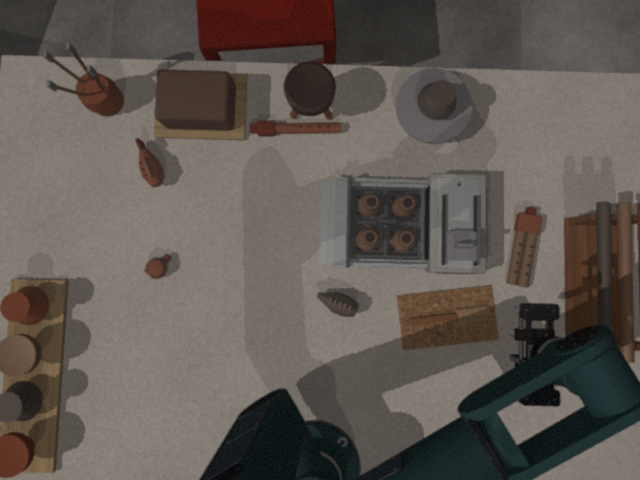

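View pics/t15z.png

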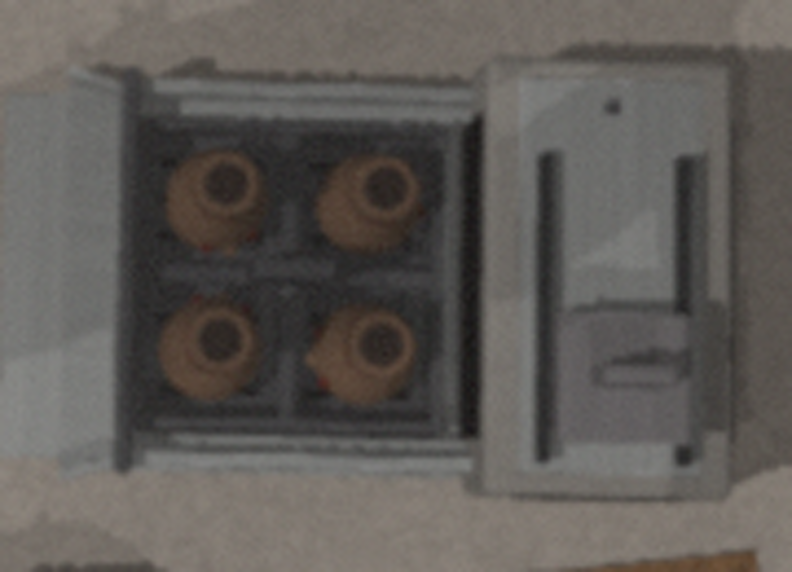

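View pics/s15z.png

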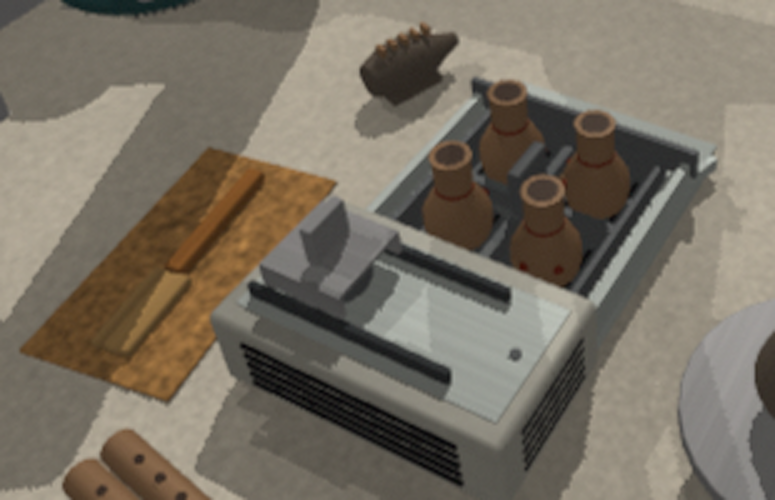

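```bash
python3 -c "
from plant import robot
print(robot.job_done())"
```

```text
the job is handed in; nothing more can be done
None
```

The whole job is done and handed in at about 67 s; no verdict was reported.

- **Paddle:** it was moved off the deck and lies flat on the cork mat, within its edges.
- **Tray:** I turned it end for end in two half-turns with one regrasp. It slid into the rails without catching, until the front panel stopped on the rail ends at about 5 N.
- **Pots:** all four stand upright, one to a compartment. Each was set down until it touched the tray floor before I let go.
- **Cover and button:** I slid the cover open about 74 mm. The button went down about 6 mm to its stop (13 N), and the cover was then pushed shut against its stop at 12 N.

**Last checks:** the final top and side pictures show the tray home, the pots upright, the paddle on the mat and the cover shut. The whistles and flutes look to be where they started, and the arm was clear of everything. I saw no pot knocked aside during the run.

**Disagreements:** none of the checks failed, but two positions differed between readings by a few millimetres. The tray's home stop came at y = -0.154 m, where the first camera estimate was -0.151 m. The cover tab's camera position was also about 3 mm off from where the cover finally stopped. In both cases I relied on the felt contact with the stop.

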